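# Load a label roll on its spring shaft into the bench holder

## Robot

A 6-joint arm with a two-finger parallel gripper is mounted at the origin on the work surface. World frame = base frame: x ahead of the robot, y to its left, z up, the work surface at z = 0. Lengths are in m, angles in rad, forces in N, time in s.
With the tool pointing down it reaches from about 0.35 to 0.775 m from the base axis. Payload 5.5 kg.
Tool frame: the origin (TCP) lies midway between the tips of the shut fingers; the grasp point (between the pads) lies 19 mm behind it; x points along the fingers, y is the direction in which the jaws open and shut, and the axes are right-handed (so a half turn about x gives the same grasp; the last joint's range is limited). The gripper opens to 85 mm and grips with 20 to 120 N. Pads are 22 mm wide; open, the fingers measure 114 mm over their backs; the gripper's body (76 mm by 85 mm) begins 54 mm behind the grasp point. The pads swing forward as they close: fully open they stand 13 mm farther back than shut.
Start: joints at [-1.454, 0.313, 0.046, 1.304, 0, 1.431], TCP at [0.146, -0.556, 0.231] pointing down, gripper open.
Joint ranges: [-2.76, 2.76], [-0.86, 1.69], [-1.03, 1.26], [-2.2, 2.34], [-1.47, 1.5], [-3.14, 3.14]. Speed limits (rad/s): [2.57, 2.57, 3.14, 3.14, 3.14, 3.14].

## Interface

Orientations are given as a unit quaternion [w, x, y, z].
In Python, from workcell import env, optics, order, models gives the robot as it stands. The module is installed in compiled form; this text tells all that it offers.
- The arm moves only by the tool servo_tool, never from a script. Its argument "moves" is a list of rows, each a list of 5 numbers: the shift along the tool's x, y, z in cm, then the turn about the tool's x in rad, then the closure, from -1 (fully open) to 1 (shut). A call has exactly 10 rows; each row shifts and turns the commanded pose from where the row before left it, along the tool's axes as they then stand; what a row does not reach is not made up. A row lasts 1/8 s, in which the tool goes at most 62.5 mm and 10.7 degrees, less where a joint would pass 70% of its speed; a pose out of reach is approached as far as the arm can. A call is refused whole if a number of a shift passes 6.25 or a number of a turn 0.188, either way. A call with a gripper value outside its range is refused whole. The fingers move at their own pace and stop on an object; "grip_force" is the grip in N (left out, the last holds). Time passes only in rows, so rows that do not move let the fingers close, or fill a call up. It gives the time, the measured TCP pose, the force and the opening at its end, in the units of the state.
- env.get_state(): the state, without advancing time (a new reading comes with each control period).
- optics.read_camera(name): name is "scene" or "side" or "wrist"; returns a dict with "pixels" (480x640x3 uint8, blue, green, red), "vertical_fov" (degrees; the focal length in pixels is half the picture's height over the tangent of half this angle, whatever the lens; pixels are square), "cx", "cy" (the principal point, pixels), "extrinsics" (4x4, takes a point from world to camera coordinates). Camera axes: x right, y up, looking along -z (the intrinsics and any distortion apply to the point x, -y, -z); pixel columns grow to the right and rows downward; lengths in m; the calibration is good to about 2 mm. A picture is of the moment at which its call begins. There is no depth.
- order.hand_in(): hands the job in, once; it reports no verdict.
Trained networks look in a picture, given as the dict that the camera call returned (one of the last four; its "shot" number tells which), for a name from the list of things; names that differ only in an ending like _2 or _b are one class to them, and where a whole thing is asked for, a point or a joint stands for the part that bears it (a point fixed in the world has none). Each returns a list of dicts, best first, with "conf" (0 to 1); they miss things now and then, are a little off and sometimes report something else, mostly with a low value. They report only what shows in the picture. A call takes as long as a camera call. They do not tell look-alikes from the thing itself.
- models.outline_of(name, picture): "pixels" (480x640 bool, what is visible of it) and "location" ([column, row] in pixels, amid what is visible of it).
- models.pinpoint(name, picture): "location" ([column, row] in pixels: a listed point, or the origin of a listed thing).
The state is a dict: "clock": time; "joint_pos": joint angles; "qvel": joint speeds; "tau": joint torques, N m; "tcp_pos": TCP position; "orientation": TCP orientation; "wrist_force": force on the tool from outside, world axes, zero at the start; "ft_torque": the same for the moment, N m; "finger_gap": finger opening in m.
Only numpy, scipy, OpenCV 4.12 (cv2) and the standard library are available. Lean on these libraries where they do the work, as an engineer would, in place of code of your own. Each camera call takes 0.05 s, during which the arm holds its last target.

## Task

Take the label roll, which is on its spring-loaded shaft, out of the orange cradle and load it into the label holder: the blue spring pin goes in the blue open-topped channel, pushed in far enough to let the steel pin down past the grey block, then let back so that the steel pin springs into the round cup. Leave the roll level and fully seated between the two, let go of it, do it gently, without forcing the roll or its pins against the holder (the spring needs 8 N, keep below 15 N), and leave the other things on the bench alone.

Things in the scene. Friction and masses are not known exactly. Their poses are not given: they have to be found in the camera images.
- roll: White label roll with a yellow band round its middle, 52 mm in diameter, 80 mm long, tight on a shaft; 0.25 to 0.38 kg in all. Origin at the roll's centre, y along its axis to the spring end, z up at the start. Grip it firmly (55 N) round the middle. It was put on by eye: shaft and pins may be shifted up to 10 mm either way along y; this pose does not show it: feel for it. The shift stays in use.
- roll_face (a point): Centre of the roll's face on the spring side, 40 mm from its origin (+y). If unshifted, the 18 mm shaft stands out 14 mm, then a slippery blue pin, 12 mm in diameter, 28 mm long, nose tapered to 6 mm over 3 mm: tip 82 mm from the roll's centre. A spring lets it slide in up to 15 mm, to a hard stop: 2.5 N starts it, then 0.35 N per mm (7.75 N at the stop).
- roll_back (a point): Centre of the roll's other face, 40 mm from its origin (-y). If unshifted, the 18 mm shaft stands out 14 mm, then a fixed steel pin, 12 mm in diameter, 20 mm long, tapered to 6 mm over the last 3 mm: tip 74 mm from the roll's centre. From tip to tip the shaft measures 156 mm with the blue pin out.
- cradle: Fixed cradle that carries the roll at the start: aluminium plate 90 x 110 x 8 mm with two orange V supports, 8 mm thick, at y = -30 and +30 mm. Origin at the centre of its underside, y along the roll's axis, which lies 52 mm above the bench. The roll's middle is free between the supports.
- holder: Label holder, fixed to the bench: grey base plate 100 (x) x 190 (y) x 10 mm with a blue end piece at +y and a grey block at -y. Origin at the centre of its underside, z up, y along the loaded roll's axis towards the blue piece. The two inner faces (blue back plate, grey block) stand 145 mm apart, at y = +72.5 and -72.5 mm.
- channel (a point): Blue end piece: this point is on the back plate's face, 80 mm up. The smooth plate is 50 mm wide, up to z = 136 mm. Before it (10 mm deep, to -y) is a channel open at the top and to -y: floor at z = 74 mm, 16 mm wide up to z = 96 mm, flaring to 36 mm at z = 134 mm. The blue pin presses on the plate and slides down it.
- cup (a point): Mouth centre of the round blind cup in the grey block's face, 82 mm up: 16 mm in diameter, 8 mm deep to -y. The block is 36 mm wide (x), 16 mm thick (y), flat top at z = 100 mm. For the steel pin to pass down its face, the blue pin must be in by more than 11 mm (under 15 mm, the hard stop); seated at the cup's floor it is still in by 3 mm.
- seat (a point): Point on the axis of a seated roll, midway between the two faces: 80 mm above the bench, axes as the holder's. Seated, the pins lie on the floors of channel and cup, the roll's axis on this line, its centre at y = -6.5 mm minus the shaft's shift (shift + towards the blue pin).
- spare_roll: Bystander: white spare label roll standing on end, 80 mm in diameter, 60 mm high; origin at the centre of its underside.
- carton: Bystander: small cardboard carton with an orange band, 100 x 140 x 70 mm; origin at the centre of its underside.
- marker: Bystander: black marker pen with a red cap, 120 mm long along x, 16 mm thick, lying between holder and cradle; origin under its middle.
- tape_core: Bystander: empty cardboard tape core, a ring 80 mm in diameter, 24 mm high; origin at the centre of its underside.
- cutter: Bystander: yellow carton cutter, 145 mm long along x, 20 mm wide, 14 mm high; origin under its middle.
- jar: Bystander: small jar with a lid, 56 mm in diameter, 70 mm high; origin at the centre of its underside.
Things that resemble listed ones, but are neither listed nor needed, are in the scene too. What is shaped like the roll but brown or turquoise is not meant.

How it is judged:
By the outcome, as a careful person would: the job done as asked, in the order asked, and still so for the second after the job is handed in, with the robot touching nothing.
It also fails if it takes over 61 s, if anything falls off the work surface, if the arm or the gripper's body presses on something with over 40 N, if the wrist force passes 120 N, or if a joint passes its speed limit or range.

## Working session

There is one attempt and no reset: what is moved stays moved. The work goes in short steps, Python scripts to look and compute and a tool call to move; the robot and the scene stay as the last step left them, time stands still between calls to the robot, and variables do not carry over. Pictures are saved under pics/ and viewed, and the job is handed in when it is done.

Besides the shell and the picture viewer there is one more tool, called after ">>>" by a JSON object that holds its "fn" and its "kwargs", one argument or row to a line. servo_tool: Moves the arm, as the interface text tells. Its arguments: {"type":"object","properties":{"moves":{"type":"array"},"grip_force":{"type":"number"}},"required":["moves"]}

```bash
mkdir -p pics; ls; python3 - <<'E'
from workcell import env, optics, models
import cv2, pickle
s=env.get_state(); print({k:(v.tolist() if hasattr(v,'tolist') else v) for k,v in s.items()})
for n in ["scene","side","wrist"]:
    p=optics.read_camera(n); cv2.imwrite(f"pics/{n}0.png",p["pixels"]); pickle.dump(p,open(f"{n}0.pkl","wb"))
    print(n,{k:v for k,v in p.items() if k!="pixels"})
E
```

```text
pics
{'clock': 0.0, 'joint_pos': [-1.453580400773931, 0.31402567100176676, 0.04497413456039265, 1.3036161404302438, 6.845073894401949e-06, 1.4312051923646203], 'qvel': [-0.0001072035109800143, -0.00039141372255244384, -0.0008338951332493639, 0.0015648618200238779, -2.7345251905361496e-05, 0.0008997810855825753], 'tau': [-0.0027524925826583058, -48.06280732154846, 29.85317587852478, 0.019089141860604286, -0.0003907041082129581, 2.9102821486048924e-06], 'tcp_pos': [0.14598251967960643, -0.5556222735151874, 0.23039253002828095], 'orientation': [0.08988412047043823, 0.7012951011982077, 0.09120722764810489, -0.7012754576822134], 'wrist_force': [0.20912505211314092, -0.10263555345316394, -0.37456500854977615], 'ft_torque': [-0.025829746583993667, -0.03789360090463478, -0.02604637806498014], 'finger_gap': 0.0855117556049771}
scene {'vertical_fov': 56.778424674108805, 'cx': 325.2395302481386, 'cy': 242.24490861445958, 'extrinsics': array([[ 0.03960502,  0.99918304, -0.00804392, -0.03323121],
       [-0.85715303,  0.03811045,  0.51364995,  0.40052248],
       [ 0.51353688, -0.01344825,  0.85796213, -1.35762852],
       [ 0.        ,  0.        ,  0.        ,  1.        ]]), 'shot': 1}
side {'vertical_fov': 51.5636841354833, 'cx': 315.6015914059644, 'cy': 234.27949179938204, 'extrinsics': array([[ 0.97927093, -0.20181032,  0.01735051, -0.51553342],
       [ 0.14326955,  0.75065682,  0.64497145, -0.1303509 ],
       [-0.14318618, -0.629116  ,  0.76400967, -1.02538629],
       [ 0.        ,  0.        ,  0.        ,  1.        ]]), 'shot': 2}
wrist {'vertical_fov': 58.170031260530294, 'cx': 324.57721401470377, 'cy': 239.29241011955125, 'extrinsics': array([[ 0.25449073, -0.9670739 , -0.0015924 , -0.57366262],
       [ 0.92827917,  0.24474273, -0.27999781,  0.03765691],
       [ 0.27116831,  0.06977866,  0.95999932, -0.37893216],
       [ 0.        ,  0.        ,  0.        ,  1.        ]]), 'shot': 3}
```

View pics/scene0.png

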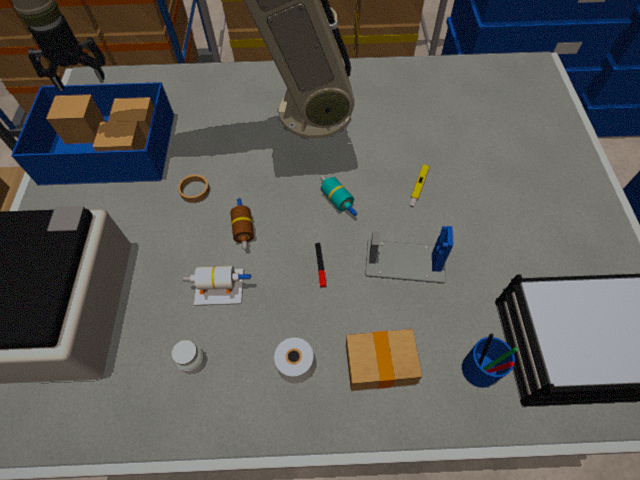

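View pics/side0.png

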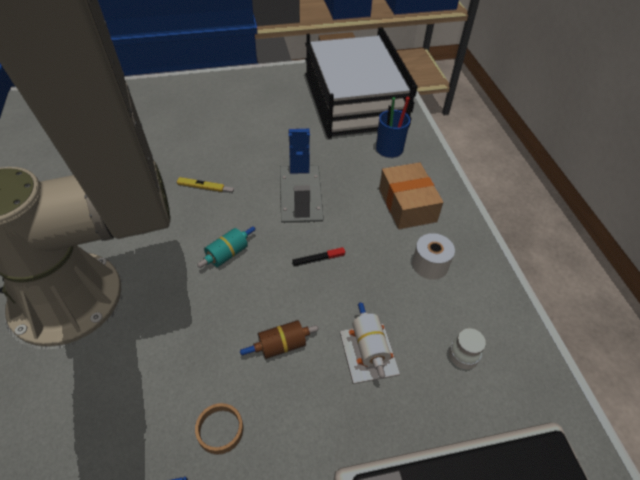

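View pics/wrist0.png

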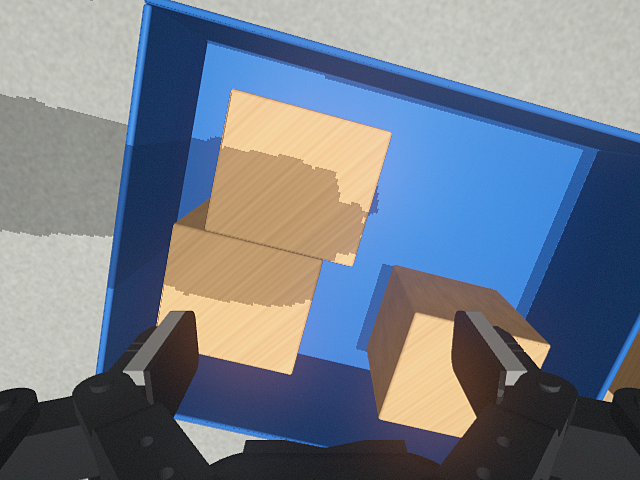

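```bash
cat > h.py <<'E'
import numpy as np, cv2, pickle
from scipy.optimize import least_squares
def K(p):
    f=240/np.tan(np.radians(p["vertical_fov"])/2); return f
def ray(p,uv):
    E=p["extrinsics"];f=K(p)
    d=np.array([(uv[0]-p["cx"])/f,-(uv[1]-p["cy"])/f,-1.0])
    R=E[:3,:3];t=E[:3,3]; return -R.T@t, R.T@d
def proj(p,X):
    c=p["extrinsics"][:3,:3]@np.asarray(X,float)+p["extrinsics"][:3,3]
    f=K(p); return np.array([p["cx"]+f*c[0]/-c[2], p["cy"]-f*c[1]/-c[2]])
def onz(p,uv,z):
    o,d=ray(p,uv); return o+d*(z-o[2])/d[2]
def tri(obs):
    A=np.zeros((3,3));b=np.zeros(3)
    for p,uv in obs:
        o,d=ray(p,uv); d=d/np.linalg.norm(d);M=np.eye(3)-np.outer(d,d);A+=M;b+=M@o
    X=np.linalg.solve(A,b)
    return X,[np.linalg.norm(proj(p,X)-uv) for p,uv in obs]
E
python3 - <<'E'
from h import *
from workcell import optics, models
ps={n:optics.read_camera(n) for n in ["scene","side"]}
for k in ["roll","roll_face","roll_back","cradle","holder","channel","cup","seat","marker","spare_roll","carton","jar","tape_core","cutter"]:
    r={}
    for n,p in ps.items():
        r[n]=models.pinpoint(k,p)
        print(k,n,[(np.round(q["location"],1).tolist(),round(q["conf"],2)) for q in r[n][:4]])
    if r["scene"] and r["side"]:
        X,e=tri([(ps[n],np.array(r[n][0]["location"])) for n in ps]); print("   ->",X.round(4),np.round(e,1))
E
```

```text
roll scene [([217.4, 278.1], 0.88), ([338.0, 194.3], 0.87), ([243.7, 220.2], 0.65), ([233.3, 279.7], 0.23)]
roll side [([281.1, 339.0], 0.94), ([222.6, 248.6], 0.82), ([371.9, 339.9], 0.79)]
   -> [ 0.4785 -0.2186 -0.0216] [29.3 37.3]
roll_face scene [([240.5, 212.4], 0.85), ([231.8, 280.7], 0.67), ([348.3, 205.1], 0.64)]
roll_face side [([254.7, 342.5], 0.88), ([365.0, 320.3], 0.79), ([242.8, 236.0], 0.56)]
   -> [ 0.3745 -0.1952  0.0213] [3.  4.1]
roll_back scene [([327.9, 184.5], 0.93), ([195.1, 280.7], 0.64), ([242.0, 237.6], 0.62), ([381.0, 242.7], 0.26)]
roll_back side [([299.7, 332.1], 0.78), ([375.8, 360.0], 0.71), ([213.8, 256.6], 0.57), ([433.5, 264.6], 0.42)]
   -> [ 0.4043 -0.0688  0.0336] [47.9 59.5]
cradle scene [([408.8, 244.0], 0.75), ([220.3, 289.0], 0.66)]
cradle side [([368.7, 354.3], 0.63)]
   -> [ 0.5545  0.0174 -0.053 ] [89.7 99. ]
holder scene [([404.1, 260.1], 0.88), ([214.6, 276.8], 0.73)]
holder side [([300.1, 197.5], 0.58)]
   -> [ 0.5267  0.205  -0.0078] [1.5 1.5]
channel scene [([444.9, 249.7], 0.78)]
channel side [([299.2, 149.4], 0.95)]
   -> [0.5431 0.
[... 316 characters left out ...]
  -> [ 0.523  -0.0014 -0.0044] [1.5 1.6]
spare_roll scene [([196.9, 279.8], 0.65), ([293.3, 363.7], 0.63)]
spare_roll side [([431.4, 266.4], 0.71), ([460.1, 355.0], 0.47)]
   -> [ 0.6716 -0.2237  0.2293] [2.2 2.5]
carton scene [([380.1, 363.4], 0.83)]
carton side [([406.8, 204.6], 0.93)]
   -> [0.7784 0.1209 0.0009] [0.1 0.1]
jar scene [([195.3, 358.7], 0.82)]
jar side [([460.2, 354.3], 0.58)]
   -> [ 0.7522 -0.2795  0.0029] [0.2 0.2]
tape_core scene [([194.7, 192.1], 0.71)]
tape_core side [([221.1, 429.7], 0.9), ([366.9, 353.0], 0.46)]
   -> [ 0.292  -0.332  -0.0015] [0.4 0.6]
cutter scene [([418.4, 182.9], 0.5)]
cutter side [([200.9, 187.3], 0.93)]
   -> [ 0.2903  0.2762 -0.0011] [0.2 0.2]
```

```bash
python3 - <<'E'
from h import *
ps={n:pickle.load(open(n+"0.pkl","rb")) for n in ["scene","side"]}
for k,a,b in [("roll",(217.4,278.1),(371.9,339.9)),("face",(231.8,280.7),(365,320.3)),("back",(195.1,280.7),(375.8,360)),("cradle",(220.3,289),(368.7,354.3))]:
    print(k,*tri([(ps["scene"],np.array(a)),(ps["side"],np.array(b))]))
def crop(n,x,y,w,h,s):
    c=ps[n]["pixels"][y:y+h,x:x+w]; return cv2.resize(c,None,fx=s,fy=s,interpolation=cv2.INTER_CUBIC)
cv2.imwrite("pics/c1.png",crop("scene",355,215,110,80,7))
cv2.imwrite("pics/c2.png",crop("side",265,115,75,115,5))
cv2.imwrite("pics/c3.png",crop("scene",175,255,85,60,8))
cv2.imwrite("pics/c4.png",crop("side",330,295,80,95,6))
E
```

```text
roll [ 0.58191264 -0.23760303  0.04664563] [np.float64(0.8359497750955356), np.float64(1.0254507170940539)]
face [ 0.58465441 -0.20000347  0.04647212] [np.float64(2.0929190930202197), np.float64(2.4949956593480946)]
back [ 0.58187009 -0.2833616   0.04791141] [np.float64(2.110413589560749), np.float64(2.6601560017850012)]
cradle [ 0.58221241 -0.24090942 -0.00771883] [np.float64(0.08745933256387016), np.float64(0.10749729579458883)]
```

View pics/c1.png

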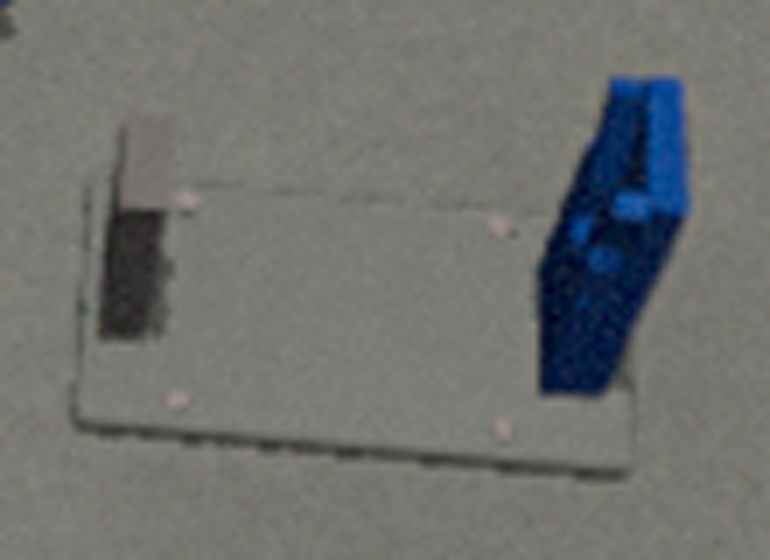

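View pics/c2.png

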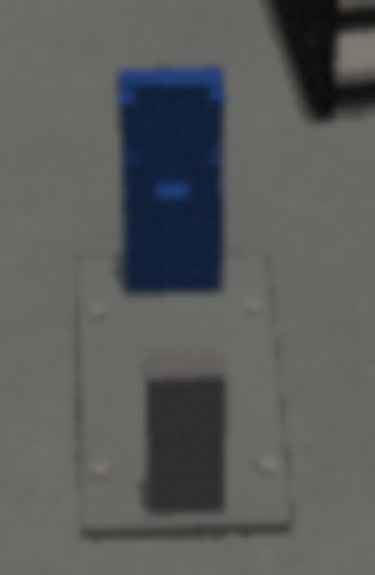

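View pics/c3.png

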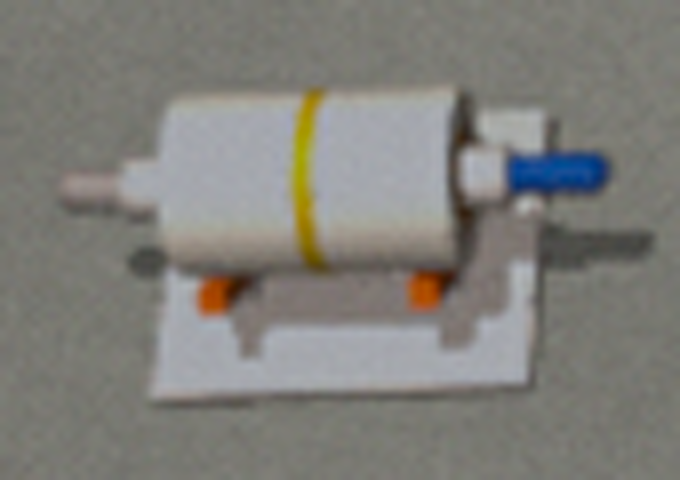

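View pics/c4.png

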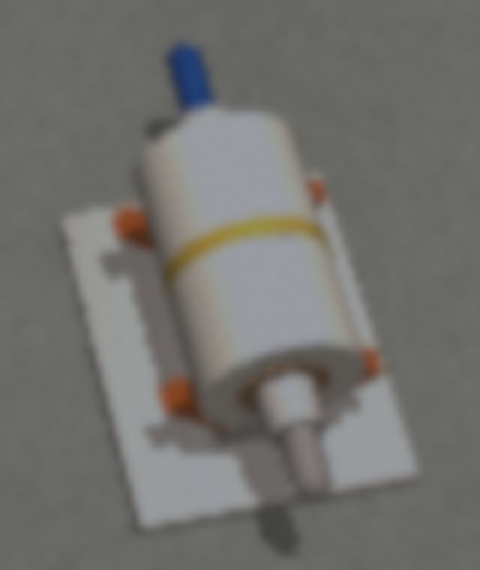

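```bash
cat >> h.py <<'E'
def Rq(q):
    from scipy.spatial.transform import Rotation as R
    return R.from_quat([q[1],q[2],q[3],q[0]]).as_matrix()
E
python3 - <<'E'
from h import *
from workcell import env
ps={n:pickle.load(open(n+"0.pkl","rb")) for n in ["scene","side","wrist"]}
c=lambda u,v:(355+u/7-.5,215+v/7-.5)
sc=ps["scene"];sd=ps["side"]
for q in [(75,427),(632,475)]: print("near edge",onz(sc,c(*q),0.0).round(4))
for q in [(75,415),(634,460),(88,183),(560,212)]: print("top plate",onz(sc,c(*q),0.01).round(4))
for q in [(122,128),(170,112),(165,210),(118,210)]: print("block top",onz(sc,c(*q),0.1).round(4))
for q in [(612,82),(685,82),(685,210),(612,212)]: print("blue top",onz(sc,c(*q),0.136).round(4))
c=lambda u,v:(265+u/5-.5,115+v/5-.5)
for q in [(82,528),(290,520),(78,257),(268,255)]: print("side plate",onz(sd,c(*q),0.01).round(4))
for q in [(145,352),(225,352),(225,378),(146,378)]: print("side block top",onz(sd,c(*q),0.1).round(4))
for q in [(120,70),(222,70)]: print("blue top",onz(sd,c(*q),0.136).round(4))
c=lambda u,v:(175+u/8-.5,255+v/8-.5)
for q in [(62,188),(608,172),(305,182)]: print("roll s",onz(sc,c(*q),0.052).round(4))
c=lambda u,v:(330+u/6-.5,295+v/6-.5)
for q in [(312,488),(182,45)]: print("roll sd",onz(sd,c(*q),0.052).round(4))
s=env.get_state();R=Rq(s["orientation"]);print(R.round(3))
w=ps["wrist"];E=w["extrinsics"];o=-E[:3,:3].T@E[:3,3];print("cam in tool",R.T@(o-s["tcp_pos"]),"axes",(R.T@E[:3,:3].T).round(3))
for z in (0.05,0.15,.25): print(onz(sc,(130,240),z),onz(sc,(75,210),z))
E
```

```text
near edge [0.5654 0.1071 0.    ]
near edge [0.5918 0.2948 0.    ]
top plate [0.5658 0.1064 0.01  ]
top plate [0.591  0.2934 0.01  ]
top plate [0.4739 0.1189 0.01  ]
top plate [0.4933 0.2846 0.01  ]
block top [0.5074 0.1205 0.1   ]
block top [0.5019 0.1368 0.1   ]
block top [0.5389 0.1314 0.1   ]
block top [0.5383 0.1163 0.1   ]
blue top [0.5196 0.2709 0.136 ]
blue top [0.5207 0.2938 0.136 ]
blue top [0.5671 0.2851 0.136 ]
blue top [0.5668 0.2626 0.136 ]
side plate [0.4682 0.1198 0.01  ]
side plate [0.5648 0.1066 0.01  ]
side plate [0.4957 0.3053 0.01  ]
side plate [0.5924 0.2888 0.01  ]
side block top [0.5029 0.1385 0.1   ]
side block top [0.5379 0.1319 0.1   ]
side block top [0.5348 0.1158 0.1   ]
side block top [0.5005 0.1222 0.1   ]
blue top [0.5186 0.2924 0.136 ]
blue top [0.5662 0.2837 0.136 ]
roll s [ 0.5794 -0.3152  0.052 ]
roll s [ 0.5811 -0.1599  0.052 ]
roll s [ 0.5805 -0.2461  0.052 ]
roll sd [ 0.5792 -0.3125  0.052 ]
roll sd [ 0.5811 -0.158   0.052 ]
[[ 0.     0.254 -0.967]
 [-0.    -0.967 -0.254]
 [-1.     0.     0.   ]]
cam in tool [-0.14207509 -0.00081293 -0.07026116] axes [[ 0.002  0.28  -0.96 ]
 [ 1.    -0.001  0.001]
 [-0.001 -0.96  -0.28 ]]
[ 0.47073569 -0.45444404  0.05      ] [ 0.37581348 -0.60924445  0.05      ]
[ 0.53357492 -0.40447406  0.15      ] [ 0.44909752 -0.54224094  0.15      ]
[ 0.59641415 -0.35450408  0.25      ] [ 0.52238155 -0.47523743  0.25      ]
```

```bash
cat >> h.py <<'E'
def plan(legs,clo,state=None,pose=None):
    """legs: list of (xyz, yaw_rad, nrows). returns rows in tool frame (rounded) from the current pose; tool x stays down"""
    if pose is None:
        s=state; R=Rq(s["orientation"]); p=np.array(s["tcp_pos"]); yaw=np.arctan2(R[1,1],R[0,1])
    else: p,yaw=np.array(pose[0],float),pose[1]
    rows=[]
    for X,y1,n in legs:
        for i in range(n):
            k=n-i
            d=(np.array(X)-p)/k; ty=np.array([np.cos(yaw),np.sin(yaw),0]); tz=np.cross([0,0,-1],ty)
            dy=(y1-yaw+np.pi)%(2*np.pi)-np.pi
            r=[round(-d[2]*100,2),round(d@ty*100,2),round(d@tz*100,2),round(-dy/k,3),clo]
            rows.append(r)
            p=p+(r[0]*np.array([0,0,-1])+r[1]*ty+r[2]*tz)/100; yaw-=r[3]
    for r in rows: print(r)
    print("end",p.round(4),round(yaw,4),len(rows))
    return rows
def show(s):
    R=Rq(s["orientation"]);print("t",round(s["clock"],2),"tcp",np.round(s["tcp_pos"],4),"yaw",round(float(np.arctan2(R[1,1],R[0,1])),4),"tilt",R[2,0].round(4),"F",np.round(s["wrist_force"],2),"M",np.round(s["ft_torque"],2),"gap",round(s["finger_gap"],4),"j",np.round(s["joint_pos"],2))
E
python3 - <<'E'
from h import *
from workcell import env
s=env.get_state();show(s)
plan([((.35,-.36,.28),-.7,6),((0.56,-.24,.22),-.012,4)],-1,s)
E
```

```text
t 1.65 tcp [ 0.146  -0.5562  0.2313] yaw -1.314 tilt -1.0 F [ 0.11  0.5  -0.08] M [ 0.06 -0.03 -0.02] gap 0.0857 j [-1.45  0.31  0.05  1.3  -0.    1.43]
[np.float64(-0.81), np.float64(-2.3), np.float64(-4.12), np.float64(-0.102), -1]
[np.float64(-0.81), np.float64(-1.87), np.float64(-4.33), np.float64(-0.102), -1]
[np.float64(-0.81), np.float64(-1.42), np.float64(-4.5), np.float64(-0.102), -1]
[np.float64(-0.81), np.float64(-0.95), np.float64(-4.62), np.float64(-0.103), -1]
[np.float64(-0.81), np.float64(-0.47), np.float64(-4.69), np.float64(-0.102), -1]
[np.float64(-0.82), np.float64(0.01), np.float64(-4.72), np.float64(-0.103), -1]
[np.float64(1.5), np.float64(2.08), np.float64(-5.68), np.float64(-0.172), -1]
[np.float64(1.5), np.float64(3.02), np.float64(-5.23), np.float64(-0.172), -1]
[np.float64(1.5), np.float64(3.88), np.float64(-4.64), np.float64(-0.172), -1]
[np.float64(1.5), np.float64(4.61), np.float64(-3.91), np.float64(-0.172), -1]
end [ 0.56 -0.24  0.22] -0.012 10
```

>>> {"fn": "servo_tool", "kwargs": {
  "moves": [
    [-0.8, -2.3, -4.1, -0.1, -1],
    [-0.8, -1.9, -4.3, -0.1, -1],
    [-0.8, -1.4, -4.5, -0.1, -1],
    [-0.8, -1.0, -4.6, -0.1, -1],
    [-0.8, -0.5, -4.7, -0.1, -1],
    [-0.8, 0, -4.7, -0.1, -1],
    [1.5, 2.1, -5.7, -0.17, -1],
    [1.5, 3.0, -5.2, -0.17, -1],
    [1.5, 3.9, -4.6, -0.17, -1],
    [1.5, 4.6, -3.9, -0.17, -1]
  ]
}}

```text
clock: 2.9
tcp_pos: [0.5633, -0.2438, 0.2191]
orientation: [-0.493, -0.507, -0.493, 0.507]
wrist_force: [-0.1, -0.9, 0.6]
finger_gap: 0.0855
```

```bash
python3 - <<'E'
from h import *
from workcell import env
s=env.get_state();show(s)
plan([((.58,-.24,.20),-.012,4)],-1,s)
E
```

```text
t 2.9 tcp [ 0.5633 -0.2438  0.2191] yaw -0.0284 tilt -1.0 F [-0.1  -0.94  0.56] M [-0.11 -0.02 -0.03] gap 0.0855 j [-0.54  0.39  0.13  1.31 -0.    1.06]
[np.float64(0.48), np.float64(0.41), np.float64(-0.11), np.float64(-0.004), -1]
[np.float64(0.48), np.float64(0.42), np.float64(-0.1), np.float64(-0.004), -1]
[np.float64(0.47), np.float64(0.41), np.float64(-0.1), np.float64(-0.004), -1]
[np.float64(0.48), np.float64(0.42), np.float64(-0.11), np.float64(-0.004), -1]
end [ 0.58 -0.24  0.2 ] -0.0124 4
```

```bash
python3 - <<'E'
from h import *
from workcell import env,optics,models
p=optics.read_camera("wrist"); s=env.get_state();show(s);print(np.abs(s["qvel"]).max())
cv2.imwrite("pics/w1.png",p["pixels"]);pickle.dump(p,open("w1.pkl","wb"))
for k in ["roll","roll_face","roll_back"]:
    print(k,[(np.round(q["location"],1).tolist(),round(q["conf"],2),onz(p,q["location"],.052).round(4)) for q in models.pinpoint(k,p)[:3]])
E
```

```text
t 2.95 tcp [ 0.5682 -0.2395  0.2157] yaw -0.0176 tilt -1.0 F [ 4.73  1.21 -1.02] M [ 0.   -0.24  0.  ] gap 0.0856 j [-0.53  0.4   0.13  1.3   0.    1.06]
0.11401380473498056
roll [([134.9, 149.0], 0.96, array([ 0.43  , -0.1928,  0.052 ])), ([347.4, 212.6], 0.59, array([ 0.5792, -0.2429,  0.052 ]))]
roll_face [([84.9, 157.9], 0.84, array([ 0.3936, -0.198 ,  0.052 ])), ([346.8, 156.7], 0.71, array([ 0.5793, -0.2024,  0.052 ]))]
roll_back [([347.9, 263.6], 0.97, array([ 0.5791, -0.2826,  0.052 ])), ([187.4, 139.1], 0.6, array([ 0.4678, -0.1871,  0.052 ]))]
```

View pics/w1.png

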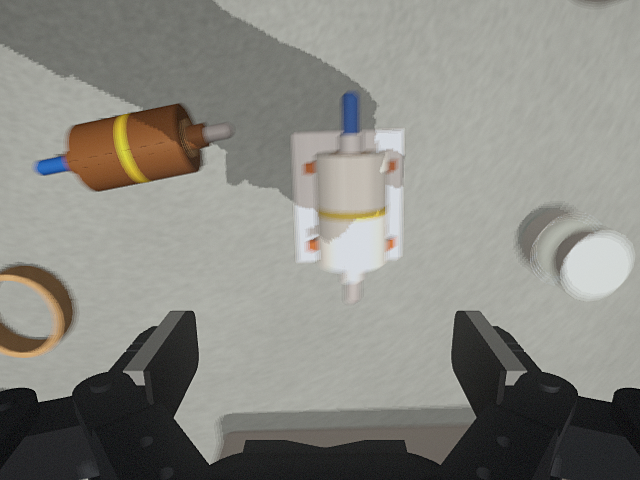

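```bash
python3 - <<'E'
from h import *
p=pickle.load(open("w1.pkl","rb"))
cv2.imwrite("pics/w1c.png",cv2.resize(p["pixels"][80:315,280:420],None,fx=2.5,fy=2.5,interpolation=cv2.INTER_CUBIC))
for n,uv,z in [("blue tip",(350,91.5),.052),("steel",(352,302.5),.052),("band",(351,215.5),.078),("shaft/blue",(350,134),.058),("shaft/steel",(352,283),.055)]: print(n,onz(p,uv,z).round(4))
E
```

```text
blue tip [ 0.5821 -0.1587  0.052 ]
steel [ 0.5819 -0.3149  0.052 ]
band [ 0.5803 -0.2391  0.078 ]
shaft/blue [ 0.5814 -0.1865  0.058 ]
shaft/steel [ 0.5818 -0.2973  0.055 ]
```

View pics/w1c.png

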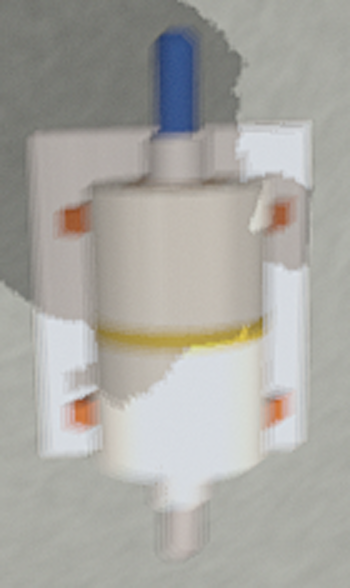

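```bash
python3 - <<'E'
from h import *
from workcell import env
s=env.get_state();show(s)
plan([((.581,-.24,.12),-.006,6)],-1,s)
E
```

```text
t 3.1 tcp [ 0.562  -0.2437  0.2183] yaw -0.0322 tilt -1.0 F [-0.49 -1.18  0.77] M [-0.02  0.04 -0.03] gap 0.0855 j [-0.54  0.39  0.13  1.31 -0.    1.06]
[np.float64(1.64), np.float64(0.31), np.float64(-0.07), np.float64(-0.004), -1]
[np.float64(1.64), np.float64(0.32), np.float64(-0.07), np.float64(-0.004), -1]
[np.float64(1.64), np.float64(0.31), np.float64(-0.07), np.float64(-0.005), -1]
[np.float64(1.64), np.float64(0.32), np.float64(-0.07), np.float64(-0.004), -1]
[np.float64(1.63), np.float64(0.31), np.float64(-0.07), np.float64(-0.005), -1]
[np.float64(1.64), np.float64(0.32), np.float64(-0.06), np.float64(-0.004), -1]
end [ 0.581 -0.24   0.12 ] -0.0062 6
```

>>> {"fn": "servo_tool", "kwargs": {
  "moves": [
    [1.6, 0.3, -0.1, -0.005, -1],
    [1.6, 0.3, -0.1, -0.005, -1],
    [1.6, 0.3, -0.1, -0.005, -1],
    [1.6, 0.3, 0, -0.005, -1],
    [1.6, 0.3, 0, -0.005, -1],
    [1.6, 0.3, 0, 0, -1],
    [0, 0, 0, 0, -1],
    [0, 0, 0, 0, -1],
    [0, 0, 0, 0, -1],
    [0, 0, 0, 0, -1]
  ]
}}

```text
clock: 4.35
tcp_pos: [0.58, -0.2425, 0.124]
orientation: [0.498, 0.502, 0.497, -0.502]
wrist_force: [-0.3, 1.3, 0.1]
finger_gap: 0.0852
```

```bash
python3 - <<'E'
from h import *
from workcell import env,optics
p=optics.read_camera("wrist"); s=env.get_state();show(s)
cv2.imwrite("pics/w2.png",p["pixels"]);pickle.dump(p,open("w2.pkl","wb"))
plan([((.581,-.24,.028),-.006,5)],-1,s)
E
```

```text
t 4.4 tcp [ 0.58   -0.2424  0.1239] yaw -0.009 tilt -1.0 F [-0.04  0.18  0.32] M [-0.06 -0.02  0.05] gap 0.0859 j [-0.52  0.46  0.    1.11 -0.    1.06]
[np.float64(1.92), np.float64(0.02), np.float64(-0.05), np.float64(-0.001), -1]
[np.float64(1.92), np.float64(0.02), np.float64(-0.05), np.float64(-0.0), -1]
[np.float64(1.92), np.float64(0.02), np.float64(-0.05), np.float64(-0.001), -1]
[np.float64(1.92), np.float64(0.02), np.float64(-0.05), np.float64(-0.0), -1]
[np.float64(1.91), np.float64(0.02), np.float64(-0.04), np.float64(-0.001), -1]
end [ 0.581 -0.24   0.028] -0.006 5
```

View pics/w2.png

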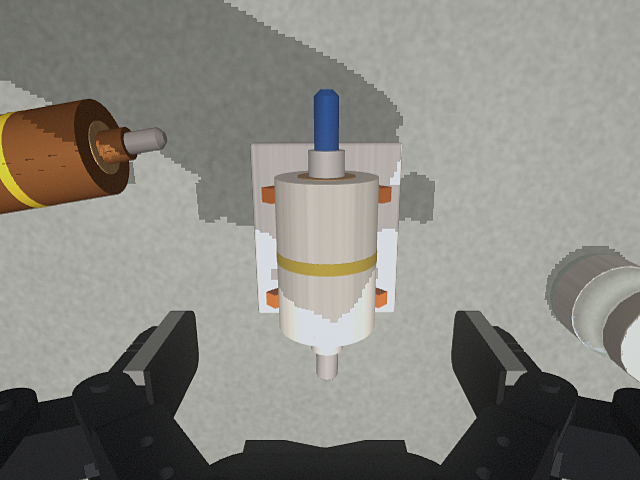

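```bash
python3 - <<'E'
from h import *
p=pickle.load(open("w2.pkl","rb"))
for n,uv,z in [("blue tip",(326,89.5),.052),("blue tip2",(326,89.5),.055),("steel",(327,380),.052),("band",(326.5,267),.078),("band centre top",(326.5,263.5),.078),("far rim",(326,176),.078),("near rim",(327,345.5),.078),("left edge",(275.5,260),.06),("right",(378,260),.06)]: print(n,onz(p,uv,z).round(4))
cv2.imwrite("pics/w2c.png",cv2.resize(p["pixels"][80:390,240:420],None,fx=1.9,fy=1.9,interpolation=cv2.INTER_CUBIC))
E
```

```text
blue tip [ 0.5804 -0.1603  0.052 ]
blue tip2 [ 0.5804 -0.1604  0.055 ]
steel [ 0.5798 -0.3179  0.052 ]
band [ 0.58   -0.2396  0.078 ]
band centre top [ 0.58   -0.2379  0.078 ]
far rim [ 0.5801 -0.1973  0.078 ]
near rim [ 0.5799 -0.2806  0.078 ]
left edge [ 0.5542 -0.2422  0.06  ]
right [ 0.6061 -0.2426  0.06  ]
```

View pics/w2c.png

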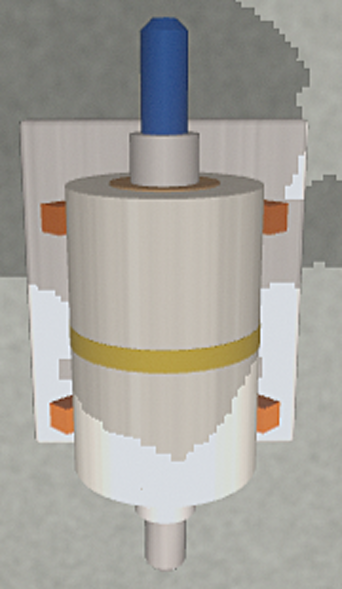

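>>> {"fn": "servo_tool", "kwargs": {
  "moves": [
    [2.4, 0, -0.1, 0, -1],
    [2.4, 0, -0.1, 0, -1],
    [2.4, 0, 0, 0, -1],
    [1.4, 0, 0, 0, -1],
    [1.0, 0, 0, 0, -1],
    [0, 0, 0, 0, -1],
    [0, 0, 0, 0, -1],
    [0, 0, 0, 0, -0.4],
    [0, 0, 0, 0, 0],
    [0, 0, 0, 0, 0.2]
  ],
  "grip_force": 55
}}

```text
clock: 5.65
tcp_pos: [0.5811, -0.2406, 0.0285]
orientation: [0.499, 0.503, 0.497, -0.502]
wrist_force: [2.5, 0.4, 4.2]
finger_gap: 0.0511
```

```bash
python3 - <<'E'
from h import *
from workcell import env,optics
p=optics.read_camera("wrist"); s=env.get_state();show(s)
cv2.imwrite("pics/w3.png",p["pixels"])
E
```

```text
t 5.7 tcp [ 0.5811 -0.2406  0.0285] yaw -0.0087 tilt -1.0 F [2.45 1.7  4.62] M [ 0.17 -0.54  0.03] gap 0.0508 j [-0.52  0.54 -0.13  0.9   0.    1.06]
```

View pics/w3.png

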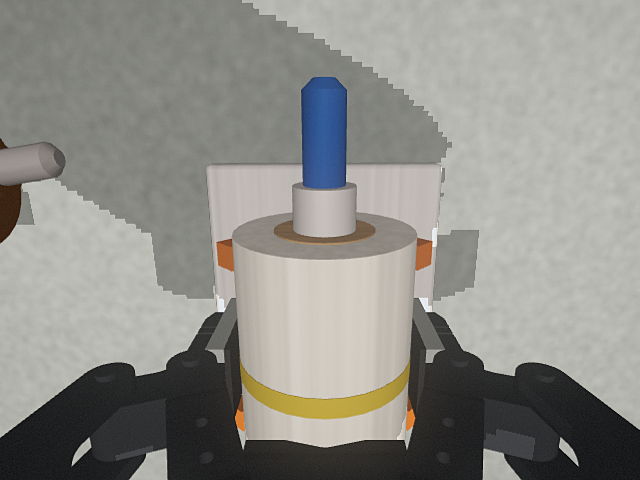

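```bash
python3 - <<'E'
from h import *
from workcell import env
s=env.get_state()
plan([((.581,-.24,.14),-.009,3),((.57,-.15,.2),-.02,2),((0.525,.19,.22),-.146,7)],1,s)
E
```

```text
[np.float64(-3.72), np.float64(-0.0), np.float64(-0.02), np.float64(0.0), 1]
[np.float64(-3.72), np.float64(-0.0), np.float64(-0.02), np.float64(0.0), 1]
[np.float64(-3.71), np.float64(-0.01), np.float64(-0.02), np.float64(0.0), 1]
[np.float64(-3.0), np.float64(-0.59), np.float64(-4.5), np.float64(0.006), 1]
[np.float64(-3.0), np.float64(-0.61), np.float64(-4.49), np.float64(0.005), 1]
[np.float64(-0.29), np.float64(-0.74), np.float64(-4.84), np.float64(0.018), 1]
[np.float64(-0.29), np.float64(-0.83), np.float64(-4.83), np.float64(0.018), 1]
[np.float64(-0.28), np.float64(-0.91), np.float64(-4.81), np.float64(0.018), 1]
[np.float64(-0.29), np.float64(-1.0), np.float64(-4.8), np.float64(0.018), 1]
[np.float64(-0.28), np.float64(-1.08), np.float64(-4.78), np.float64(0.018), 1]
[np.float64(-0.29), np.float64(-1.17), np.float64(-4.76), np.float64(0.018), 1]
[np.float64(-0.28), np.float64(-1.26), np.float64(-4.73), np.float64(0.018), 1]
end [0.525 0.19  0.22 ] -0.1457 12
```

>>> {"fn": "servo_tool", "kwargs": {
  "moves": [
    [0, 0, 0, 0, 1],
    [0, 0, 0, 0, 1],
    [-1, 0, 0, 0, 1],
    [-2, 0, 0, 0, 1],
    [-3, 0, 0, 0, 1],
    [-3, 0, 0, 0, 1],
    [-3, 0, -0.5, 0, 1],
    [-3, -0.3, -2, 0, 1],
    [-2, -0.5, -3, 0.005, 1],
    [-1, -0.6, -4, 0.01, 1]
  ]
}}

```text
clock: 6.95
tcp_pos: [0.5658, -0.145, 0.2078]
orientation: [-0.493, -0.506, -0.494, 0.507]
wrist_force: [0.8, 0.0, -3.0]
finger_gap: 0.0511
```

```bash
python3 - <<'E'
from h import *
from workcell import env
s=env.get_state();show(s)
plan([((0.525,.19,.23),-.146,8)],1,s)
E
```

```text
t 6.95 tcp [ 0.5658 -0.145   0.2078] yaw -0.0261 tilt -1.0 F [ 0.79  0.02 -3.01] M [ 0.05 -0.04 -0.03] gap 0.0511 j [-0.39  0.34  0.02  1.26 -0.    1.21]
[np.float64(-0.28), np.float64(-0.62), np.float64(-4.17), np.float64(0.015), 1]
[np.float64(-0.28), np.float64(-0.68), np.float64(-4.16), np.float64(0.015), 1]
[np.float64(-0.28), np.float64(-0.74), np.float64(-4.15), np.float64(0.015), 1]
[np.float64(-0.28), np.float64(-0.81), np.float64(-4.14), np.float64(0.015), 1]
[np.float64(-0.27), np.float64(-0.87), np.float64(-4.13), np.float64(0.015), 1]
[np.float64(-0.28), np.float64(-0.93), np.float64(-4.12), np.float64(0.015), 1]
[np.float64(-0.27), np.float64(-0.99), np.float64(-4.1), np.float64(0.015), 1]
[np.float64(-0.28), np.float64(-1.06), np.float64(-4.08), np.float64(0.015), 1]
end [0.525 0.19  0.23 ] -0.1461 8
```

>>> {"fn": "servo_tool", "kwargs": {
  "moves": [
    [-0.3, -0.6, -4.2, 0.015, 1],
    [-0.3, -0.7, -4.2, 0.015, 1],
    [-0.3, -0.7, -4.2, 0.015, 1],
    [-0.3, -0.8, -4.2, 0.015, 1],
    [-0.3, -0.9, -4.2, 0.015, 1],
    [-0.3, -0.9, -4.1, 0.015, 1],
    [-0.3, -1.0, -3.6, 0.015, 1],
    [0, -0.8, -2.2, 0.015, 1],
    [0, 0, 0, 0, 1],
    [0, 0, 0, 0, 1]
  ]
}}

```text
clock: 8.2
tcp_pos: [0.5247, 0.1674, 0.2277]
orientation: [-0.463, -0.534, -0.463, 0.535]
wrist_force: [-0.1, -0.7, -2.9]
finger_gap: 0.0505
```

```bash
python3 - <<'E'
from h import *
from workcell import env,optics
s=env.get_state();show(s)
for n in ["wrist","scene","side"]:
    p=optics.read_camera(n); cv2.imwrite(f"pics/{n}4.png",p["pixels"]);pickle.dump(p,open(n+"4.pkl","wb"))
show(env.get_state())
E
```

```text
t 8.2 tcp [0.5247 0.1674 0.2277] yaw -0.144 tilt -1.0 F [-0.15 -0.69 -2.87] M [ 0.03 -0.01  0.04] gap 0.0505 j [ 0.16  0.27 -0.02  1.28 -0.    1.88]
t 8.35 tcp [0.5253 0.167  0.228 ] yaw -0.1454 tilt -1.0 F [-0.76 -0.42 -3.28] M [-0.01 -0.03 -0.03] gap 0.0508 j [ 0.16  0.27 -0.02  1.28 -0.    1.88]
```

View pics/wrist4.png

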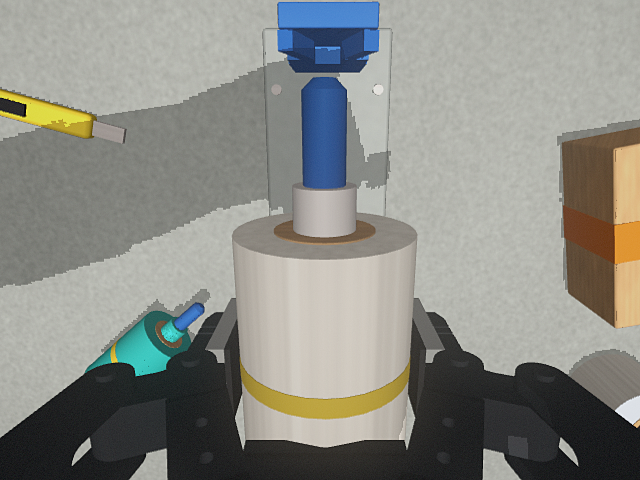

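View pics/side4.png

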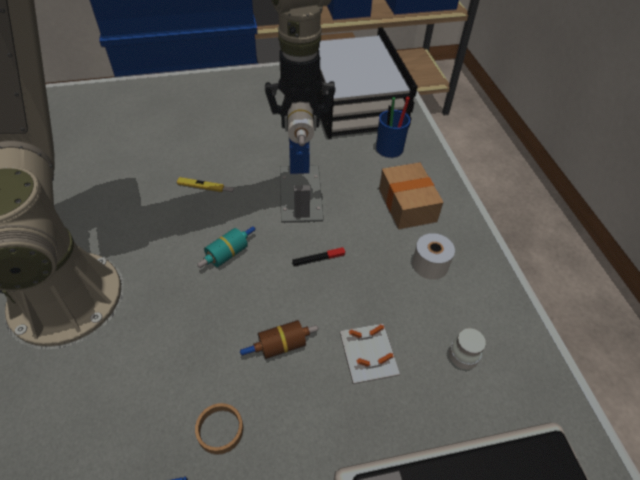

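```bash
python3 - <<'E'
from h import *
p=pickle.load(open("wrist4.pkl","rb"))
cv2.imwrite("pics/w4c.png",cv2.resize(p["pixels"][0:130,250:410],None,fx=5,fy=4.6,interpolation=cv2.INTER_CUBIC))
E
```

View pics/w4c.png

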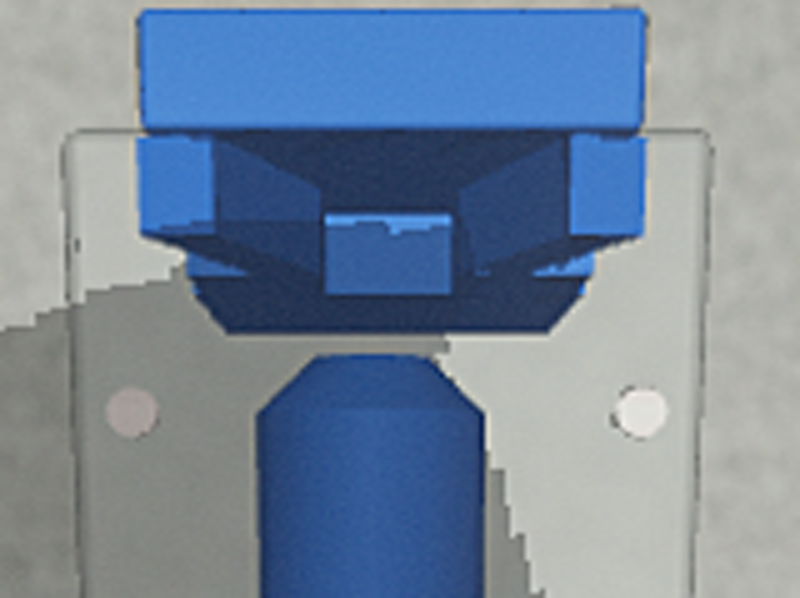

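```bash
cat > fit.py <<'E'
from h import *
p=pickle.load(open("wrist4.pkl","rb"));f=K(p)
c=lambda u,v:np.array([250+u/5-.5,v/4.6-.5])
obs=[((-25,72.5,136),c(139,131)),((25,72.5,136),c(642,131)),((-18,72.5,134),c(214,138)),((18,72.5,134),c(569,138)),((-25,62.5,134),c(139,235)),((25,62.5,134),c(643,235)),
((-8,62.5,74),c(325,293)),((8,62.5,74),c(452,293)),((-8,72.5,74),c(325,215)),((8,72.5,74),c(452,215)),((-50,95,10),c(66,131)),((50,95,10),c(711,131))]
def pose(q,P):
    cy,sy=np.cos(q[2]),np.sin(q[2]); P=np.asarray(P)/1000
    return np.array([q[0]+cy*P[0]-sy*P[1],q[1]+sy*P[0]+cy*P[1],P[2]+(q[3] if len(q)>3 else 0)])
def res(q): return np.concatenate([proj(p,pose(q,P))-uv for P,uv in obs])
for q0 in [[.529,.205,-.146],[.529,.205,-.146,0.]]:
    r=least_squares(res,q0); print(r.x.round(4),"rms",np.sqrt((r.fun**2).mean()).round(2)); print(r.fun.reshape(-1,2).round(1).tolist())
    q=r.x
    for z in (.2475,.2515,.2555):
        L,Rr=[onz(p,c(*u),z) for u in [(257,410),(485,410)]];L2,R2=[onz(p,c(*u),z) for u in [(262,590),(481,590)]]
        tip=onz(p,c(372,355),z+.003)
        def toH(X):
            d=X[:2]-q[:2]; return np.array([np.cos(q[2])*d[0]+np.sin(q[2])*d[1],-np.sin(q[2])*d[0]+np.cos(q[2])*d[1]])*1000
        print(z,"dia",np.linalg.norm(Rr-L)*1000,"pin shoulder H",toH((L+Rr)/2).round(1),"back",toH((L2+R2)/2).round(1),"tip",toH(tip).round(1))
    print("tcp H",toH(np.array([.525,.1671])))
E
python3 fit.py
python3 - <<'E'
from h import *
exec(open('fit.py').read().split("def res")[0].split("obs=")[0])
E
```

```text
[ 0.5306  0.2061 -0.1442] rms 0.63
[[-0.0, 0.3], [0.3, 0.3], [-0.6, -0.5], [0.5, -0.4], [1.0, 0.1], [-1.0, 0.1], [0.2, 0.4], [-0.2, 0.5], [0.1, 0.4], [-0.0, 0.5], [-1.4, -1.0], [1.0, -1.0]]
0.2475 dia 12.28938932701984 pin shoulder H [-1.6 38.6] back [-1.6 28.4] tip [-1.5 41.4]
0.2515 dia 11.889754448340009 pin shoulder H [-1.6 38.4] back [-1.5 28.5] tip [-1.5 41.1]
0.2555 dia 11.490119569660285 pin shoulder H [-1.6 38.2] back [-1.5 28.6] tip [-1.5 40.8]
tcp H [  0.04324355 -39.38649686]
[ 0.5307  0.2063 -0.1442 -0.0013] rms 0.61
[[0.3, 0.4], [0.1, 0.4], [-0.4, -0.4], [0.3, -0.4], [1.3, 0.0], [-1.3, 0.1], [0.3, 0.3], [-0.2, 0.4], [0.2, 0.4], [-0.1, 0.4], [-1.2, -1.0], [0.8, -0.9]]
0.2475 dia 12.28938932701984 pin shoulder H [-1.6 38.4] back [-1.6 28.2] tip [-1.5 41.2]
0.2515 dia 11.889754448340009 pin shoulder H [-1.6 38.2] back [-1.5 28.3] tip [-1.5 40.9]
0.2555 dia 11.490119569660285 pin shoulder H [-1.6 38. ] back [-1.5 28.4] tip [-1.5 40.6]
tcp H [ 3.65348777e-02 -3.95776980e+01]
```

```bash
cat > fit2.py <<'E'
from h import *
from fit import pose
ps={n:pickle.load(open(n+"0.pkl","rb")) for n in ["scene","side"]}
c1=lambda u,v:np.array([355+u/7-.5,215+v/7-.5])
c2=lambda u,v:np.array([265+u/5-.5,115+v/5-.5])
o1=[((50,-95,10),c1(75,415)),((50,95,10),c1(634,460)),((-50,-95,10),c1(88,183)),((-18,-88.5,100),c1(122,128)),((-18,-72.5,100),c1(170,112)),((18,-72.5,100),c1(165,210)),((18,-88.5,100),c1(118,210)),((50,-95,0),c1(75,427)),((50,95,0),c1(630,475)),((25,72.5,136),c1(648,212)),((18,-72.5,10),c1(160,338))]
o2=[((-50,-95,10),c2(82,528)),((50,-95,10),c2(290,520)),((-50,95,10),c2(78,257)),((50,95,10),c2(268,255)),((-18,-72.5,100),c2(145,352)),((18,-72.5,100),c2(225,352)),((18,-88.5,100),c2(225,378)),((-18,-88.5,100),c2(146,378)),((-25,72.5,136),c2(121,86)),((25,72.5,136),c2(222,86)),((-18,-88.5,10),c2(147,510)),((18,-88.5,10),c2(224,510))]
for nm,S in [("scene",[(ps["scene"],o1)]),("side",[(ps["side"],o2)]),("both",[(ps["scene"],o1),(ps["side"],o2)])]:
    res=lambda q: np.concatenate([proj(p,pose(q,P))-uv for p,o in S for P,uv in o])
    r=least_squares(res,[.529,.205,-.146],loss="soft_l1"); print(nm,r.x.round(4)); print(res(r.x).reshape(-1,2).round(1).tolist())
E
python3 fit2.py | tail -6
python3 - <<'E'
# scene/side view of gripped roll
from h import *
for n,x,y,w,h in [("scene",340,120,120,110),("side",255,60,90,120)]:
    p=pickle.load(open(f"{n}4.pkl","rb")); cv2.imwrite(f"pics/{n}4c.png",cv2.resize(p["pixels"][y:y+h,x:x+w],None,fx=5,fy=5,interpolation=cv2.INTER_CUBIC))
E
```

```text
scene [ 0.5305  0.2066 -0.1303]
[[-0.2, 0.7], [0.5, 0.5], [-0.2, -1.8], [0.0, -2.3], [0.2, 0.5], [0.4, -0.0], [-0.0, -0.6], [-0.4, 0.9], [0.1, 0.2], [0.5, -1.1], [-2.4, 0.6]]
side [ 0.5306  0.2066 -0.1474]
[[-0.5, 0.0], [0.7, 0.3], [-0.4, -0.6], [0.3, -1.2], [-0.3, 0.3], [-0.1, -0.1], [0.2, -0.2], [-0.3, 0.2], [-0.3, -0.4], [0.6, -0.8], [0.2, 1.1], [0.1, 0.7]]
both [ 0.5305  0.2067 -0.141 ]
[[-0.3, 0.3], [0.3, 0.9], [0.1, -2.1], [0.2, -2.7], [0.3, 0.2], [0.4, -0.3], [-0.0, -0.9], [-0.6, 0.5], [-0.0, 0.6], [0.5, -0.8], [-2.4, 0.4], [-0.2, 0.1], [0.9, 0.2], [-0.7, -0.6], [-0.0, -1.3], [-0.1, 0.3], [0.0, -0.2], [0.4, -0.3], [-0.0, 0.2], [-0.6, -0.4], [0.4, -0.9], [0.4, 1.1], [0.3, 0.6]]
```

View pics/scene4c.png

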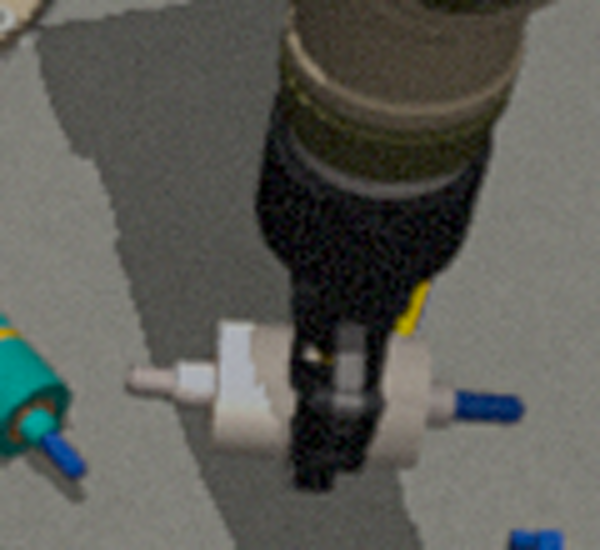

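View pics/side4c.png

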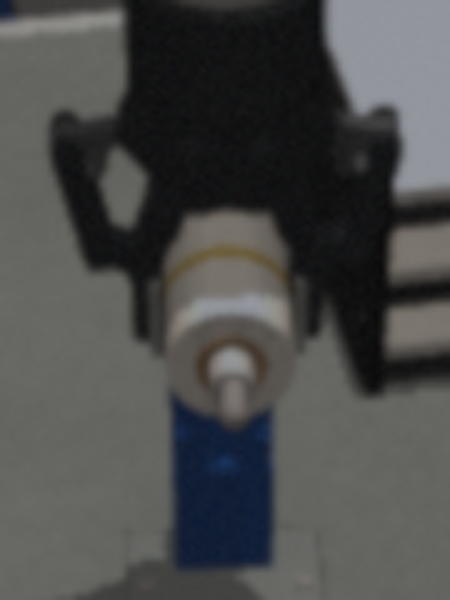

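```bash
python3 - <<'E'
from h import *
sc=pickle.load(open("scene4.pkl","rb"));sd=pickle.load(open("side4.pkl","rb"))
q=[.5305,.2065,-.144]
def toH(X):
    d=X[:2]-q[:2]; return np.array([np.cos(q[2])*d[0]+np.sin(q[2])*d[1],-np.sin(q[2])*d[0]+np.cos(q[2])*d[1],X[2]])*1000
a=lambda u,v:np.array([340+u/5-.5,120+v/5-.5]); b=lambda u,v:np.array([255+u/5-.5,60+v/5-.5])
X,e=tri([(sc,a(128,377)),(sd,b(232,422))]);print("steel tip",X,toH(X).round(1),e)
X,e=tri([(sc,a(176,380)),(sd,b(231,380))]);print("steel/shaft step",X,toH(X).round(1),e)
for z in (.248,.2515,.255): print("blue tip sc",toH(onz(sc,a(523,408),z)).round(1),"steel",toH(onz(sc,a(127,377),z)).round(1),toH(onz(sd,b(232,422),z)).round(1))
print("tcp",toH(np.array([.525,.167,.228])))
E
```

```text
steel tip [0.51229443 0.09413067 0.25108882] [  -1.9 -113.8  251.1] [np.float64(0.062348890736702474), np.float64(0.06365893650400527)]
steel/shaft step [0.51632454 0.11312736 0.25501195] [ -0.6 -94.4 255. ] [np.float64(0.6772167897486965), np.float64(0.6809776787483908)]
blue tip sc [ -4.2  41.8 248. ] steel [  -4.1 -114.2  248. ] [  -1.8 -109.9  248. ]
blue tip sc [ -1.5  41.  251.5] steel [  -1.4 -114.3  251.5] [  -2.  -114.2  251.5]
blue tip sc [  1.1  40.1 255. ] steel [   1.3 -114.4  255. ] [  -2.1 -118.4  255. ]
tcp [ 2.25288174e-01 -3.98804369e+01  2.28000000e+02]
```

>>> {"fn": "servo_tool", "kwargs": {
  "moves": [
    [0.5, 0.04, -0.7, 0, 1],
    [1, 0.04, -0.7, 0, 1],
    [1.4, 0.04, -0.7, 0, 1],
    [1.6, 0.04, -0.65, 0, 1],
    [1.6, 0, 0, 0, 1],
    [1.6, 0, 0, 0, 1],
    [1, 0, 0, 0, 1],
    [0.5, 0, 0, 0, 1],
    [0, 0, 0, 0, 1],
    [0, 0, 0, 0, 1]
  ]
}}

```text
clock: 9.6
tcp_pos: [0.5313, 0.1951, 0.1369]
orientation: [0.463, 0.535, 0.462, -0.534]
wrist_force: [0.3, -0.2, -3.5]
finger_gap: 0.0508
```

```bash
cat >> h.py <<'E'
HQ=[.5305,.2065,-.144]
def toH(X,q=HQ):
    d=np.asarray(X)[:2]-q[:2]; return np.array([np.cos(q[2])*d[0]+np.sin(q[2])*d[1],-np.sin(q[2])*d[0]+np.cos(q[2])*d[1],X[2]])*1000
def showH(s,q=HQ):
    R=Rq(s["orientation"]);c,sn=np.cos(q[2]),np.sin(q[2]);F=s["wrist_force"]
    print("t",round(s["clock"],2),"H",toH(s["tcp_pos"]).round(1),"yaw",round(float(np.arctan2(R[1,1],R[0,1])),4),"FH",np.round([c*F[0]+sn*F[1],-sn*F[0]+c*F[1],F[2]],2),"M",np.round(s["ft_torque"],2),"gap",round(s["finger_gap"],4))
E
python3 - <<'E'
from h import *
from workcell import env,optics
p=optics.read_camera("wrist"); 
for i in range(2): showH(env.get_state()); 
cv2.imwrite("pics/w5.png",p["pixels"]);pickle.dump(p,open("w5.pkl","wb"))
cv2.imwrite("pics/w5c.png",cv2.resize(p["pixels"][0:150,240:410],None,fx=4,fy=4,interpolation=cv2.INTER_CUBIC))
E
```

```text
t 9.65 H [  2.5 -11.2 137. ] yaw -0.1441 FH [ 0.05  0.16 -3.39] M [-0.03 -0.01  0.04] gap 0.0509
t 9.65 H [  2.5 -11.2 137. ] yaw -0.1441 FH [ 0.05  0.16 -3.39] M [-0.03 -0.01  0.04] gap 0.0509
```

View pics/w5c.png

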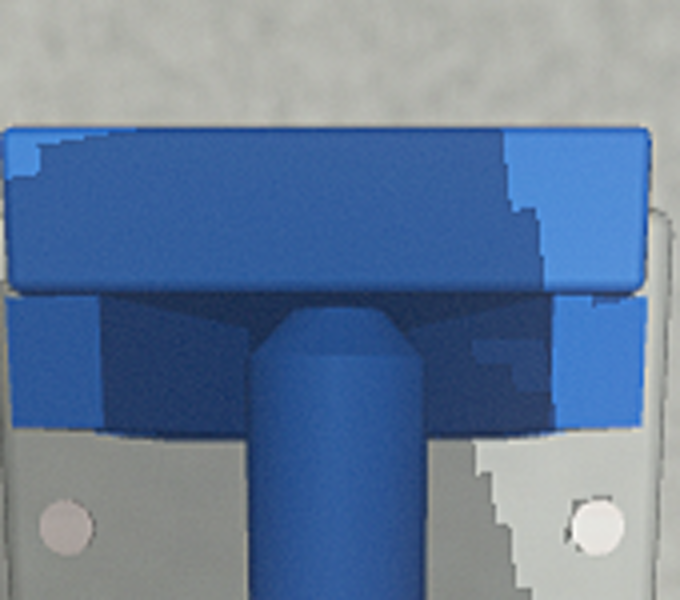

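>>> {"fn": "servo_tool", "kwargs": {
  "moves": [
    [0, -0.08, 0.1, 0, 1],
    [0.5, 0, 0, 0, 1],
    [1, 0, 0, 0, 1],
    [1, 0, 0, 0, 1],
    [1, 0, 0, 0, 1],
    [0.5, 0, 0, 0, 1],
    [0.25, 0, 0, 0, 1],
    [0, 0, 0, 0, 1],
    [0, 0, 0, 0, 1],
    [0, 0, 0, 0, 1]
  ]
}}

```text
clock: 10.9
tcp_pos: [0.5302, 0.1942, 0.0941]
orientation: [0.463, 0.535, 0.463, -0.534]
wrist_force: [0.1, -0.3, -3.1]
finger_gap: 0.0506
```

```bash
python3 - <<'E'
from h import *
from workcell import env,optics
p=optics.read_camera("wrist"); 
showH(env.get_state()); 
pickle.dump(p,open("w6.pkl","wb"))
cv2.imwrite("pics/w6c.png",cv2.resize(p["pixels"][0:180,200:450],None,fx=3,fy=3,interpolation=cv2.INTER_CUBIC))
E
```

```text
t 10.95 H [  1.4 -12.2  94.1] yaw -0.144 FH [ 0.92 -0.3  -4.24] M [0.04 0.02 0.  ] gap 0.0509
```

View pics/w6c.png

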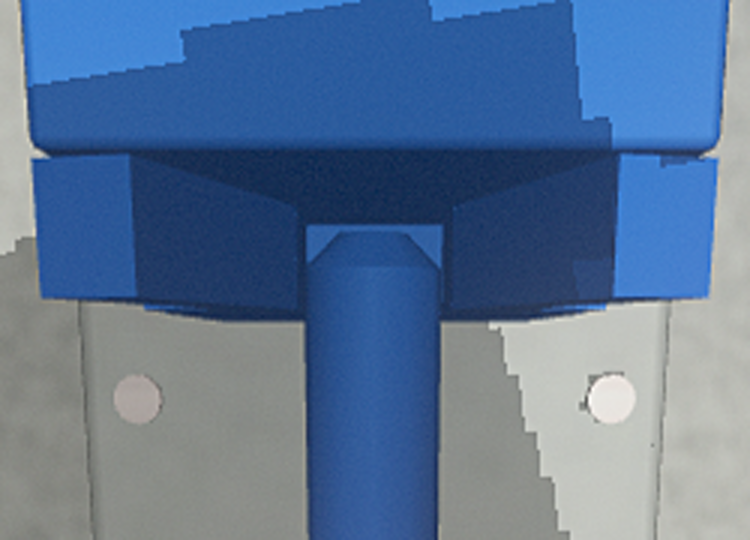

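>>> {"fn": "servo_tool", "kwargs": {
  "moves": [
    [0, 0, -0.1, 0, 1],
    [0, 0, -0.1, 0, 1],
    [0, 0, -0.1, 0, 1],
    [0, 0, -0.1, 0, 1],
    [0, 0, -0.1, 0, 1],
    [0, 0, -0.1, 0, 1],
    [0, 0, 0, 0, 1],
    [0, 0, 0, 0, 1],
    [0, 0, 0, 0, 1],
    [0, 0, 0, 0, 1]
  ]
}}

```text
clock: 12.2
tcp_pos: [0.5307, 0.2, 0.0937]
orientation: [-0.463, -0.535, -0.463, 0.535]
wrist_force: [-1.0, -4.0, -2.3]
finger_gap: 0.051
```

```bash
cat > rd.py <<'E'
import sys
from h import *
from workcell import env,optics
n=int(sys.argv[1]); Fs=[]
for i in range(n):
    s=env.get_state();F=s["wrist_force"];c,sn=np.cos(HQ[2]),np.sin(HQ[2]);Fs.append([c*F[0]+sn*F[1],-sn*F[0]+c*F[1],F[2]])
    p=optics.read_camera("wrist")
showH(env.get_state());print("mean FH",np.mean(Fs,0).round(2),"sd",np.std(Fs,0).round(2))
pickle.dump(p,open(sys.argv[2]+".pkl","wb"));cv2.imwrite(f"pics/{sys.argv[2]}.png",cv2.resize(p["pixels"][0:270,200:450],None,fx=2.2,fy=2.2,interpolation=cv2.INTER_CUBIC))
E
python3 rd.py 5 w7
```

```text
t 12.45 H [ 1.1 -6.3 93.8] yaw -0.144 FH [-0.45 -3.49 -3.46] M [-0.57  0.08  0.02] gap 0.0507
mean FH [ 0.18 -2.82 -3.19] sd [0.58 0.71 0.53]
```

View pics/w7.png

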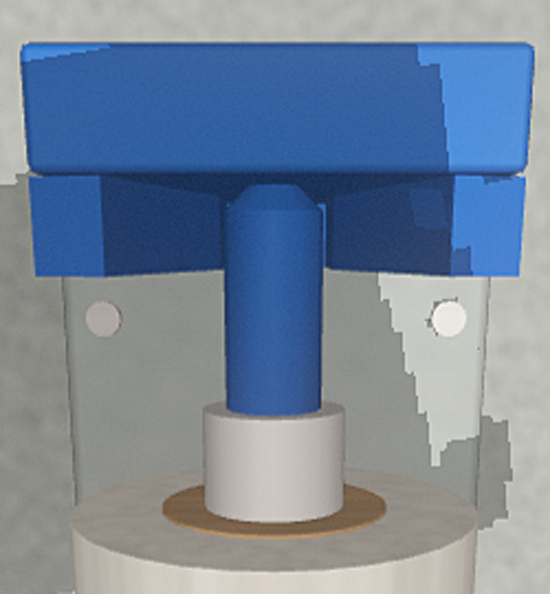

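>>> {"fn": "servo_tool", "kwargs": {
  "moves": [
    [0, 0, 0.1, 0, 1],
    [0, 0, 0, 0, 1],
    [0, 0, 0, 0, 1],
    [0, 0, 0, 0, 1],
    [0, 0, 0, 0, 1],
    [0, 0, 0, 0, 1],
    [0, 0, 0, 0, 1],
    [0, 0, 0, 0, 1],
    [0, 0, 0, 0, 1],
    [0, 0, 0, 0, 1]
  ]
}}

```text
clock: 13.7
tcp_pos: [0.5306, 0.1992, 0.0937]
orientation: [-0.463, -0.535, -0.463, 0.535]
wrist_force: [-0.2, -2.7, -3.3]
finger_gap: 0.0507
```

```bash
python3 rd.py 4 w8
```

```text
t 13.9 H [ 1.2 -7.3 93.8] yaw -0.144 FH [ 0.23 -2.68 -3.51] M [-0.57  0.1   0.04] gap 0.0507
mean FH [ 0.11 -2.57 -3.16] sd [0.41 0.4  0.51]
```

>>> {"fn": "servo_tool", "kwargs": {
  "moves": [
    [0, 0, 0.1, 0, 1],
    [0, 0, 0, 0, 1],
    [0, 0, 0, 0, 1],
    [0, 0, 0, 0, 1],
    [0, 0, 0, 0, 1],
    [0, 0, 0, 0, 1],
    [0, 0, 0, 0, 1],
    [0, 0, 0, 0, 1],
    [0, 0, 0, 0, 1],
    [0, 0, 0, 0, 1]
  ]
}}

```text
clock: 15.15
tcp_pos: [0.5305, 0.1981, 0.0938]
orientation: [-0.463, -0.535, -0.463, 0.535]
wrist_force: [0.9, -0.2, -3.3]
finger_gap: 0.0505
```

```bash
python3 rd.py 4 w9
```

```text
t 15.35 H [ 1.2 -8.3 93.8] yaw -0.144 FH [-0.69  0.26 -4.04] M [-0.07 -0.03  0.01] gap 0.0509
mean FH [ 0.19  0.04 -3.19] sd [0.57 0.19 0.3 ]
```

>>> {"fn": "servo_tool", "kwargs": {
  "moves": [
    [0, 0, -0.2, 0, 1],
    [0, 0, -0.2, 0, 1],
    [0, 0, -0.2, 0, 1],
    [0, 0, -0.2, 0, 1],
    [0, 0, -0.2, 0, 1],
    [0, 0, -0.2, 0, 1],
    [0, 0, -0.1, 0, 1],
    [0, 0, -0.05, 0, 1],
    [0, 0, 0, 0, 1],
    [0, 0, 0, 0, 1]
  ]
}}

```text
clock: 16.6
tcp_pos: [0.5322, 0.2107, 0.0936]
orientation: [-0.463, -0.534, -0.462, 0.535]
wrist_force: [-0.1, -6.2, -2.5]
finger_gap: 0.0508
```

```bash
python3 rd.py 5 w10
```

```text
t 16.85 H [ 1.1  4.3 93.6] yaw -0.1446 FH [ 0.97 -6.63 -2.44] M [-1.17  0.09 -0.02] gap 0.0502
mean FH [ 0.46 -6.95 -2.28] sd [0.31 0.49 0.26]
```

View pics/w10.png

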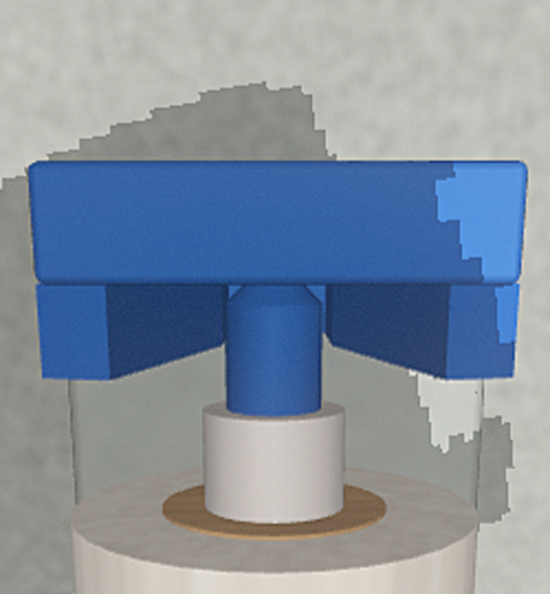

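>>> {"fn": "servo_tool", "kwargs": {
  "moves": [
    [0, 0, -0.07, 0, 1],
    [0.2, 0, 0, 0, 1],
    [0.2, 0, 0, 0, 1],
    [0.2, 0, 0, 0, 1],
    [0.2, 0, 0, 0, 1],
    [0.2, 0, 0, 0, 1],
    [0.15, 0, 0, 0, 1],
    [0.1, 0, 0, 0, 1],
    [0, 0, 0, 0, 1],
    [0, 0, 0, 0, 1]
  ]
}}

```text
clock: 18.1
tcp_pos: [0.5323, 0.2113, 0.0813]
orientation: [-0.463, -0.534, -0.462, 0.535]
wrist_force: [-1.0, -6.0, -1.5]
finger_gap: 0.0503
```

```bash
python3 rd.py 4 w11
```

```text
t 18.3 H [ 1.1  5.  81.2] yaw -0.1446 FH [-0.41 -7.02 -1.62] M [-1.2   0.15  0.  ] gap 0.051
mean FH [-0.04 -6.78 -2.02] sd [0.17 0.5  0.44]
```

>>> {"fn": "servo_tool", "kwargs": {
  "moves": [
    [0.1, 0, 0, 0, 1],
    [0.1, 0, 0, 0, 1],
    [0.1, 0, 0, 0, 1],
    [0.1, 0, 0, 0, 1],
    [0, 0, 0, 0, 1],
    [0, 0, 0, 0, 1],
    [0, 0, 0, 0, 1],
    [0, 0, 0, 0, 1],
    [0, 0, 0, 0, 1],
    [0, 0, 0, 0, 1]
  ]
}}

```text
clock: 19.55
tcp_pos: [0.5324, 0.2114, 0.0773]
orientation: [-0.463, -0.534, -0.462, 0.535]
wrist_force: [-0.1, -6.9, -1.6]
finger_gap: 0.0507
```

```bash
python3 rd.py 4 w12
```

```text
t 19.75 H [ 1.2  5.1 77.3] yaw -0.1446 FH [ 0.23 -6.42 -2.16] M [-1.19  0.17 -0.01] gap 0.0507
mean FH [ 0.44 -6.58 -1.42] sd [0.36 0.5  0.45]
```

View pics/w12.png

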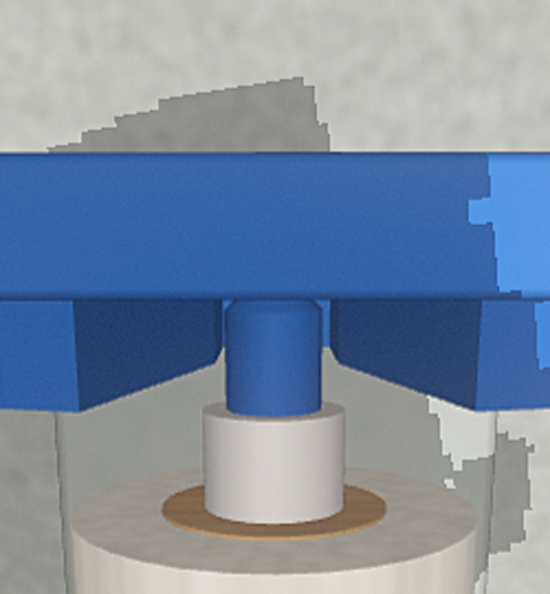

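>>> {"fn": "servo_tool", "kwargs": {
  "moves": [
    [0.2, 0, 0, 0, 1],
    [0.2, 0.03, 0, 0, 1],
    [0.2, 0, 0, 0, 1],
    [0.2, 0, 0, 0, 1],
    [0.2, 0, 0, 0, 1],
    [0.2, 0, 0, 0, 1],
    [0.2, 0, 0, 0, 1],
    [0.2, 0, 0, 0, 1],
    [0, 0, 0, 0, 1],
    [0, 0, 0, 0, 1]
  ]
}}

```text
clock: 21.0
tcp_pos: [0.5326, 0.2113, 0.0612]
orientation: [-0.463, -0.534, -0.462, 0.535]
wrist_force: [0.2, -7.0, -1.4]
finger_gap: 0.0508
```

```bash
python3 rd.py 4 w13
```

```text
t 21.2 H [ 1.4  5.  61.2] yaw -0.1447 FH [ 0.05 -7.03 -1.71] M [-1.24  0.12  0.02] gap 0.0509
mean FH [ 0.62 -7.06 -2.17] sd [0.37 0.14 0.64]
```

View pics/w13.png

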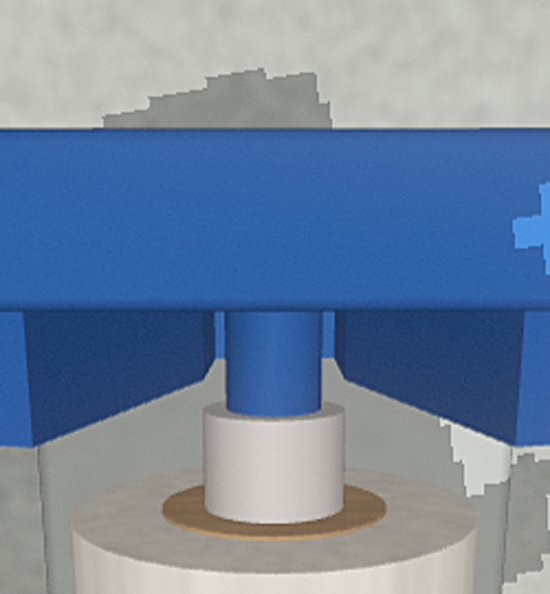

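>>> {"fn": "servo_tool", "kwargs": {
  "moves": [
    [0.1, 0, 0, 0, 1],
    [0.1, 0, 0, 0, 1],
    [0.1, 0, 0, 0, 1],
    [0.05, 0, 0, 0, 1],
    [0, 0, 0, 0, 1],
    [0, 0, 0, 0, 1],
    [0, 0, 0, 0, 1],
    [0, 0, 0, 0, 1],
    [0, 0, 0, 0, 1],
    [0, 0, 0, 0, 1]
  ]
}}

```text
clock: 22.45
tcp_pos: [0.5326, 0.2113, 0.0578]
orientation: [-0.463, -0.534, -0.462, 0.535]
wrist_force: [-1.2, -6.6, -1.1]
finger_gap: 0.0502
```

```bash
python3 rd.py 4 w14
```

```text
t 22.65 H [ 1.5  5.1 57.8] yaw -0.1446 FH [ 0.21 -7.14 -1.76] M [-1.19  0.19  0.06] gap 0.0507
mean FH [ 0.17 -6.82 -1.32] sd [0.26 0.26 0.52]
```

>>> {"fn": "servo_tool", "kwargs": {
  "moves": [
    [0.05, 0, 0, 0, 1],
    [0.03, 0, 0, 0, 1],
    [0, 0, 0, 0, 1],
    [0, 0, 0, 0, 1],
    [0, 0, 0, 0, 1],
    [0, 0, 0, 0, 1],
    [0, 0, 0, 0, 1],
    [0, 0, 0, 0, 1],
    [0, 0, 0, 0, 1],
    [0, 0, 0, 0, 1]
  ]
}}

```text
clock: 23.9
tcp_pos: [0.5327, 0.2113, 0.057]
orientation: [-0.463, -0.534, -0.462, 0.535]
wrist_force: [-0.8, -7.3, -1.3]
finger_gap: 0.0505
```

```bash
python3 rd.py 4 w15
```

```text
t 24.1 H [ 1.4  5.1 57. ] yaw -0.1446 FH [-0.47 -6.5  -1.3 ] M [-1.15  0.15 -0.01] gap 0.0509
mean FH [ 0.34 -7.48 -1.7 ] sd [0.28 0.34 0.55]
```

>>> {"fn": "servo_tool", "kwargs": {
  "moves": [
    [0.04, 0, 0, 0, 1],
    [0.04, 0, 0, 0, 1],
    [0, 0, 0, 0, 1],
    [0, 0, 0, 0, 1],
    [0, 0, 0, 0, 1],
    [0, 0, 0, 0, 1],
    [0, 0, 0, 0, 1],
    [0, 0, 0, 0, 1],
    [0, 0, 0, 0, 1],
    [0, 0, 0, 0, 1]
  ]
}}

```text
clock: 25.35
tcp_pos: [0.5327, 0.2113, 0.0562]
orientation: [-0.463, -0.534, -0.462, 0.535]
wrist_force: [-0.7, -6.8, -1.8]
finger_gap: 0.0509
```

```bash
python3 rd.py 4 w16
```

```text
t 25.55 H [ 1.5  5.1 56.2] yaw -0.1446 FH [-0.32 -6.77 -2.38] M [-1.18  0.14  0.03] gap 0.0505
mean FH [-0.01 -6.58 -1.59] sd [0.15 0.28 0.46]
```

>>> {"fn": "servo_tool", "kwargs": {
  "moves": [
    [0.04, 0, 0, 0, 1],
    [0.04, 0, 0, 0, 1],
    [0, 0, 0, 0, 1],
    [0, 0, 0, 0, 1],
    [0, 0, 0, 0, 1],
    [0, 0, 0, 0, 1],
    [0, 0, 0, 0, 1],
    [0, 0, 0, 0, 1],
    [0, 0, 0, 0, 1],
    [0, 0, 0, 0, 1]
  ]
}}

```text
clock: 26.8
tcp_pos: [0.5327, 0.2114, 0.0556]
orientation: [-0.463, -0.534, -0.462, 0.535]
wrist_force: [-1.6, -7.2, -1.0]
finger_gap: 0.0509
```

```bash
python3 rd.py 4 w17; python3 - <<'E'
from h import *
from workcell import optics
for n,x,y,w,h in [("scene",360,200,100,90),("side",265,110,75,120)]:
    p=optics.read_camera(n);pickle.dump(p,open(n+"17.pkl","wb"));cv2.imwrite(f"pics/{n}17.png",cv2.resize(p["pixels"][y:y+h,x:x+w],None,fx=5,fy=5,interpolation=cv2.INTER_CUBIC))
E
```

```text
t 27.0 H [ 1.5  5.2 55.6] yaw -0.1445 FH [-0.66 -6.99 -0.42] M [-1.09  0.22 -0.01] gap 0.0508
mean FH [-0.19 -7.04 -0.63] sd [0.59 0.17 0.39]
```

View pics/scene17.png

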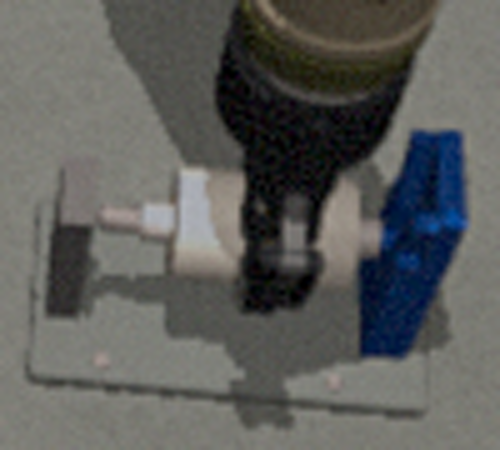

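View pics/side17.png

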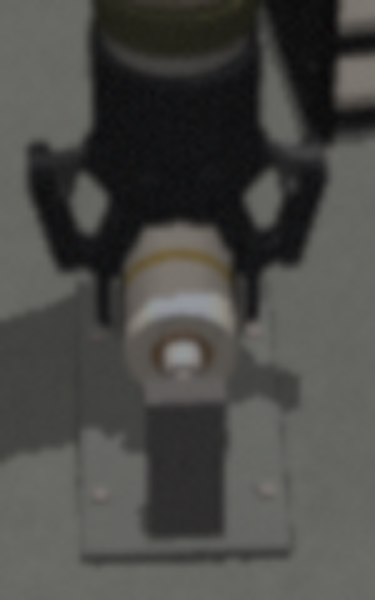

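>>> {"fn": "servo_tool", "kwargs": {
  "moves": [
    [-0.1, 0, 0, 0, 1],
    [0, 0, 0, 0, 1],
    [0, 0, 0.1, 0, 1],
    [0, 0, 0.1, 0, 1],
    [0, 0, 0.1, 0, 1],
    [0, 0, 0.1, 0, 1],
    [0, 0, 0.1, 0, 1],
    [0, 0, 0, 0, 1],
    [0, 0, 0, 0, 1],
    [0, 0, 0, 0, 1]
  ]
}}

```text
clock: 28.35
tcp_pos: [0.532, 0.2068, 0.0563]
orientation: [-0.463, -0.534, -0.462, 0.535]
wrist_force: [-0.5, -5.8, -3.1]
finger_gap: 0.0509
```

```bash
python3 rd.py 4 w18
```

```text
t 28.55 H [ 1.5  0.5 56.3] yaw -0.1443 FH [ 0.02 -5.2  -2.28] M [-0.91  0.08  0.04] gap 0.051
mean FH [ 0.44 -5.59 -2.65] sd [0.09 0.25 0.79]
```

>>> {"fn": "servo_tool", "kwargs": {
  "moves": [
    [0, 0, 0.1, 0, 1],
    [0, 0, 0.1, 0, 1],
    [0, 0, 0.1, 0, 1],
    [0, 0, 0.1, 0, 1],
    [0, 0, 0, 0, 1],
    [0, 0, 0, 0, 1],
    [0, 0, 0, 0, 1],
    [0, 0, 0, 0, 1],
    [0, 0, 0, 0, 1],
    [0, 0, 0, 0, 1]
  ]
}}

```text
clock: 29.8
tcp_pos: [0.5316, 0.2032, 0.0564]
orientation: [0.463, 0.535, 0.463, -0.535]
wrist_force: [-1.3, -4.0, -0.3]
finger_gap: 0.0506
```

```bash
python3 rd.py 4 w19; python3 - <<'E'
from h import *
from workcell import optics
for n,x,y,w,h in [("scene",360,200,100,90)]:
    p=optics.read_camera(n);cv2.imwrite(f"pics/{n}19.png",cv2.resize(p["pixels"][y:y+h,x:x+w],None,fx=6,fy=6,interpolation=cv2.INTER_CUBIC))
E
```

```text
t 30.0 H [ 1.6 -3.  56.4] yaw -0.144 FH [-0.02 -3.58  0.33] M [-0.74  0.08  0.09] gap 0.051
mean FH [-0.31 -4.19 -0.77] sd [0.32 0.27 0.41]
```

View pics/scene19.png

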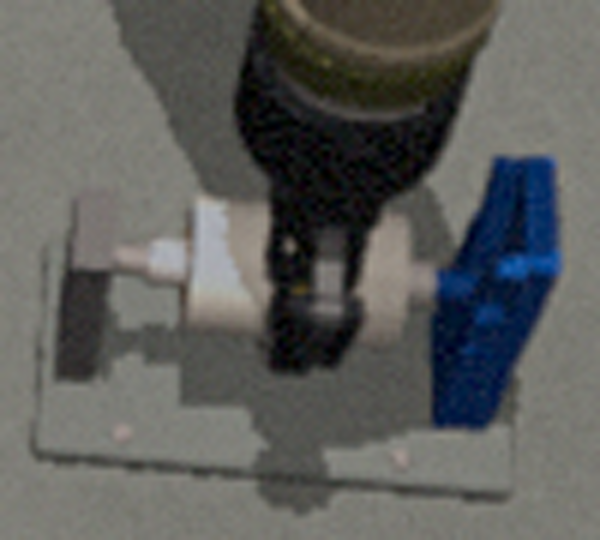

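View pics/w19.png

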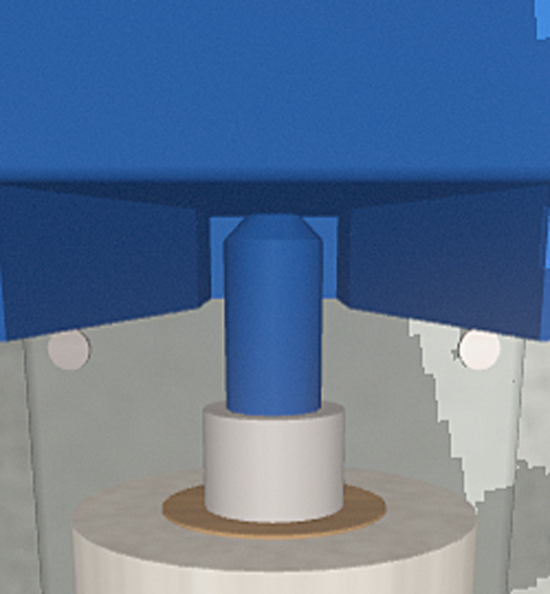

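>>> {"fn": "servo_tool", "kwargs": {
  "moves": [
    [0, 0, 0.05, 0, 1],
    [0, 0, 0.05, 0, 1],
    [0, 0, 0.05, 0, 1],
    [0, 0, 0, 0, 1],
    [0, 0, 0, 0, 1],
    [0, 0, 0, 0, 1],
    [0, 0, 0, 0, 1],
    [0, 0, 0, 0, 1],
    [0, 0, 0, 0, 1],
    [0, 0, 0, 0, 1]
  ]
}}

```text
clock: 31.3
tcp_pos: [0.5314, 0.2018, 0.0564]
orientation: [0.463, 0.535, 0.463, -0.535]
wrist_force: [-0.6, -3.3, -0.3]
finger_gap: 0.0506
```

```bash
python3 rd.py 4 w20
```

```text
t 31.5 H [ 1.5 -4.5 56.4] yaw -0.144 FH [ 0.23 -2.34 -1.28] M [-0.52  0.    0.02] gap 0.0507
mean FH [ 0.21 -2.9  -0.66] sd [0.44 0.37 0.25]
```

>>> {"fn": "servo_tool", "kwargs": {
  "moves": [
    [0.04, 0, 0.03, 0, 1],
    [0.03, 0, 0, 0, 1],
    [0, 0, 0, 0, 1],
    [0, 0, 0, 0, 1],
    [0, 0, 0, 0, 1],
    [0, 0, 0, 0, 1],
    [0, 0, 0, 0, 1],
    [0, 0, 0, 0, 1],
    [0, 0, 0, 0, 1],
    [0, 0, 0, 0, 1]
  ]
}}

```text
clock: 32.75
tcp_pos: [0.5314, 0.2017, 0.0562]
orientation: [0.463, 0.535, 0.463, -0.534]
wrist_force: [-1.3, -0.7, 5.5]
finger_gap: 0.0507
```

```bash
python3 rd.py 4 w21
```

```text
t 32.95 H [ 1.6 -4.6 56.2] yaw -0.1439 FH [-2.22 -1.58  6.28] M [-0.31  0.38 -0.04] gap 0.0503
mean FH [-1.73 -1.27  5.57] sd [0.5  0.55 0.32]
```

>>> {"fn": "servo_tool", "kwargs": {
  "moves": [
    [-0.04, 0, 0, 0, 1],
    [0, 0, 0, 0, 1],
    [0, 0, 0, 0, 0],
    [0, 0, 0, 0, -0.15],
    [0, 0, 0, 0, -0.25],
    [0, 0, 0, 0, -0.4],
    [0, 0, 0, 0, -0.7],
    [0, 0, 0, 0, -1],
    [0, 0, 0, 0, -1],
    [0, 0, 0, 0, -1]
  ],
  "grip_force": 20
}}

```text
clock: 34.2
tcp_pos: [0.5313, 0.2015, 0.0561]
orientation: [0.463, 0.535, 0.463, -0.535]
wrist_force: [-0.6, 0.2, 0.0]
finger_gap: 0.0853
```

```bash
python3 rd.py 3 w22;  python3 - <<'E'
from h import *
from workcell import optics
for n,x,y,w,h in [("scene",360,200,100,90)]:
    p=optics.read_camera(n);cv2.imwrite(f"pics/{n}22.png",cv2.resize(p["pixels"][y:y+h,x:x+w],None,fx=6,fy=6,interpolation=cv2.INTER_CUBIC))
E
```

```text
t 34.35 H [ 1.5 -4.9 56.1] yaw -0.144 FH [ 0.57 -0.94 -0.22] M [-0.06 -0.    0.01] gap 0.0855
mean FH [ 0.05 -0.14 -0.36] sd [0.62 0.32 0.3 ]
```

View pics/w22.png

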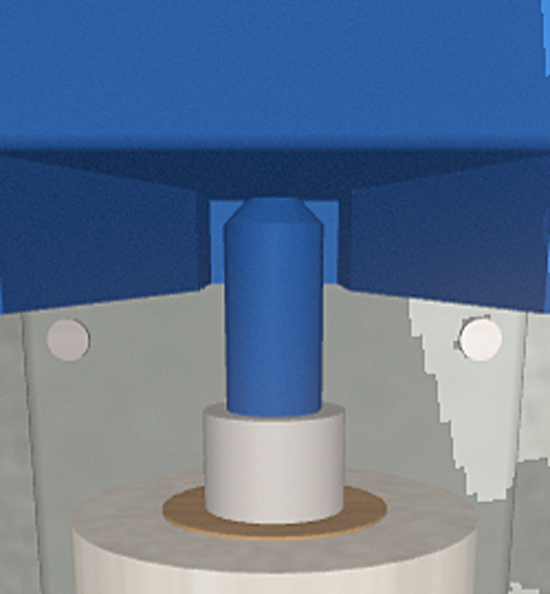

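View pics/scene22.png

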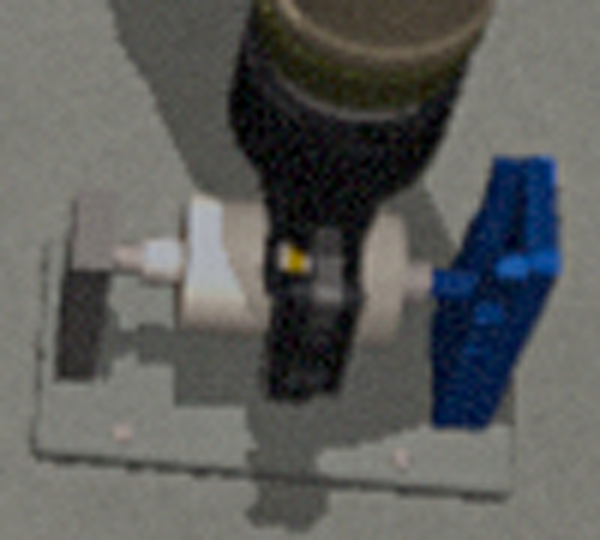

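>>> {"fn": "servo_tool", "kwargs": {
  "moves": [
    [-0.5, 0, 0, 0, -1],
    [-1, 0, 0, 0, -1],
    [-1.5, 0, 0, 0, -1],
    [-2, 0, 0, 0, -1],
    [-2.5, 0, 0, 0, -1],
    [-3, 0, 0, 0, -1],
    [-3, 0, 1, 0, -1],
    [-2, 0, 2, 0, -1],
    [0, 0, 0, 0, -1],
    [0, 0, 0, 0, -1]
  ]
}}

```text
clock: 35.65
tcp_pos: [0.5269, 0.172, 0.2111]
orientation: [0.463, 0.535, 0.463, -0.535]
wrist_force: [0.4, 0.3, 0.4]
finger_gap: 0.085
```

```bash
python3 - <<'E'
from h import *
from workcell import optics,env
show(env.get_state())
for n in ["scene","side","wrist"]:
    p=optics.read_camera(n);pickle.dump(p,open(n+"23.pkl","wb"));cv2.imwrite(f"pics/{n}23.png",p["pixels"])
    if n!="wrist":
        x,y,w,h={"scene":(360,200,100,90),"side":(255,110,95,120)}[n]
        cv2.imwrite(f"pics/{n}23c.png",cv2.resize(p["pixels"][y:y+h,x:x+w],None,fx=5,fy=5,interpolation=cv2.INTER_CUBIC))
E
```

```text
t 35.65 tcp [0.5269 0.172  0.2111] yaw -0.1442 tilt -1.0 F [0.4  0.27 0.38] M [-0.02 -0.    0.04] gap 0.085 j [ 0.17  0.28 -0.05  1.24  0.    1.89]
```

View pics/wrist23.png

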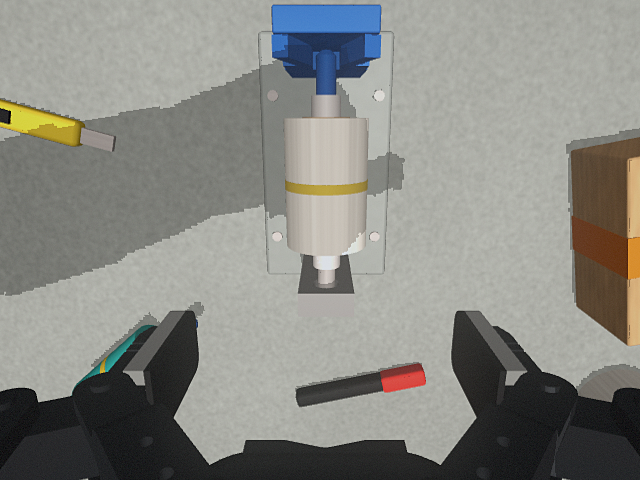

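View pics/scene23c.png

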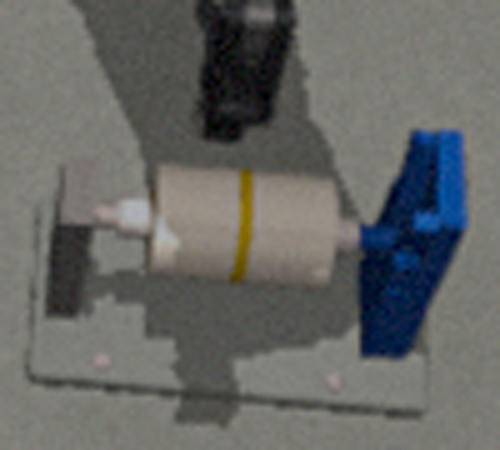

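View pics/side23c.png

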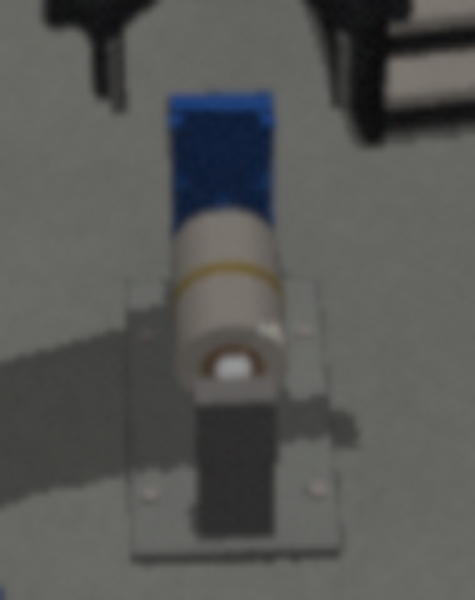

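View pics/scene23.png

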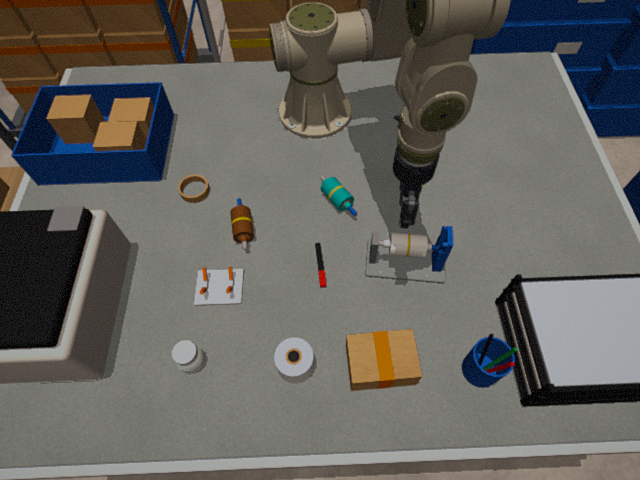

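```bash
python3 - <<'E'
from h import *
from fit import pose
q=[.5305,.2065,-.144]
p=pickle.load(open("wrist23.pkl","rb"))
im=cv2.resize(p["pixels"][20:300,250:410],None,fx=3,fy=3,interpolation=cv2.INTER_CUBIC)
def d(P,c=(0,0,255)):
    u=proj(p,pose(q,P)); print(P,u.round(1)); cv2.circle(im,(int((u[0]-250)*3+1),int((u[1]-20)*3+1)),3,c,1)
for P in [(-6,-60.5,80),(6,-60.5,80),(-6,-72.5,80),(6,-72.5,80),(-6,47.5,80),(6,47.5,80),(-9,47.5,80),(9,47.5,80),(0,72.5,83),(-9,-60.5,80),(9,-60.5,80)]: d(P)
for P in [(-25,72.5,136),(25,72.5,136),(-8,62.5,74),(8,62.5,74),(-18,-72.5,100),(18,-72.5,100),(50,95,10),(-50,-95,10),(50,-95,10)]: d(P,(0,255,0))
for sh in (0,): 
    for s in (-1,1):
        for t in (-3,3): d((s*26,-6.5+t+40,80),(255,0,255));d((s*26,-6.5+t-40,80),(255,0,255))
cv2.imwrite("pics/chk.png",im[:600])
cv2.imwrite("pics/chk.png",cv2.resize(im,(420,735))[:600] if 0 else cv2.resize(im,(340,595)))
cv2.imwrite("pics/chk2.png",im[560:]); cv2.imwrite("pics/chk1.png",im[:330])
E
```

```text
[ 0.5306  0.2061 -0.1442] rms 0.63
[[-0.0, 0.3], [0.3, 0.3], [-0.6, -0.5], [0.5, -0.4], [1.0, 0.1], [-1.0, 0.1], [0.2, 0.4], [-0.2, 0.5], [0.1, 0.4], [-0.0, 0.5], [-1.4, -1.0], [1.0, -1.0]]
0.2475 dia 12.28938932701984 pin shoulder H [-1.6 38.6] back [-1.6 28.4] tip [-1.5 41.4]
0.2515 dia 11.889754448340009 pin shoulder H [-1.6 38.4] back [-1.5 28.5] tip [-1.5 41.1]
0.2555 dia 11.490119569660285 pin shoulder H [-1.6 38.2] back [-1.5 28.6] tip [-1.5 40.8]
tcp H [  0.04324355 -39.38649686]
[ 0.5307  0.2063 -0.1442 -0.0013] rms 0.61
[[0.3, 0.4], [0.1, 0.4], [-0.4, -0.4], [0.3, -0.4], [1.3, 0.0], [-1.3, 0.1], [0.3, 0.3], [-0.2, 0.4], [0.2, 0.4], [-0.1, 0.4], [-1.2, -1.0], [0.8, -0.9]]
0.2475 dia 12.28938932701984 pin shoulder H [-1.6 38.4] back [-1.6 28.2] tip [-1.5 41.2]
0.2515 dia 11.889754448340009 pin shoulder H [-1.6 38.2] back [-1.5 28.3] tip [-1.5 40.9]
0.2555 dia 11.490119569660285 pin shoulder H [-1.6 38. ] back [-1.5 28.4] tip [-1.5 40.6]
tcp H [ 3.65348777e-02 -3.95776980e+01]
(-6, -60.5, 80) [316.1 264.3]
(6, -60.5, 80) [334.  264.3]
(-6, -72.5, 80) [316.2 280.9]
(6, -72.5, 80) [333.8 281. ]
(-6, 47.5, 80) [315.2  94.6]
(6, 47.5, 80) [335.2  94.6]
(-9, 47.5, 80) [310.3  94.6]
(9, 47.5, 80) [340.2  94.6]
(0, 72.5, 83) [325.3  48.8]
(-9, -60.5, 80) [311.6 264.2]
(9, -60.5, 80) [338.4 264.3]
(-25, 72.5, 136) [270.9  32.2]
(25, 72.5, 136) [379.7  32.3]
(-8, 62.5, 74) [312.   68.8]
(8, 62.5, 74) [338.5  68.8]
(-18, -72.5, 100) [296.6 292.7]
(18, -72.5, 100) [353.4 292.8]
(50, 95, 10) [394.3  29.6]
(-50, -95, 10) [266.1 274.8]
(50, -95, 10) [383.9 275. ]
(-26, 30.5, 80) [282.7 123.8]
(-26, -49.5, 80) [285.9 248.6]
(-26, 36.5, 80) [282.4 113.6]
(-26, -43.5, 80) [285.6 239.9]
(26, 30.5, 80) [367.7 123.9]
(26, -49.5, 80) [364.2 248.7]
(26, 36.5, 80) [368.  113.7]
(26, -43.5, 80) [364.5 240. ]
```

View pics/chk2.png

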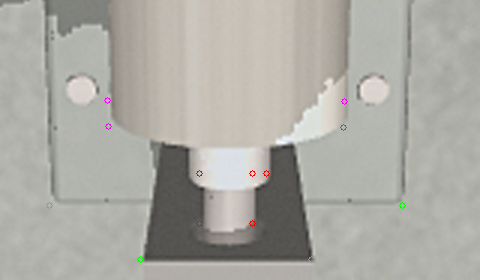

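View pics/chk1.png

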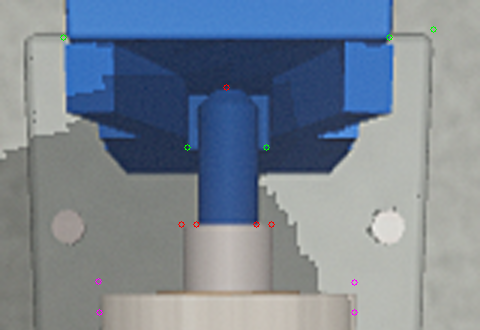

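```bash
python3 - <<'E'
from h import *
from workcell import env,order
show(env.get_state()); print(order.hand_in())
E
```

```text
t 35.8 tcp [0.5264 0.1721 0.2102] yaw -0.1435 tilt -1.0 F [ 0.21  0.28 -0.59] M [-0.01  0.06  0.02] gap 0.0853 j [ 0.17  0.28 -0.05  1.24  0.    1.89]
the job is handed in; nothing more can be done
None
```

The white roll is in the label holder, released, and the job was handed in at about 35.8 s of the 61 s allowed; the hand-in gives no verdict.

**What I did:** I gripped the roll round the middle at 55 N and felt for the back plate with the blue pin in the channel. I then pushed the pin in about 13 mm, lowered the steel pin past the grey block, and let it back into the cup. After release I raised the arm clear.

**Forces:** Along the axis, readings averaged about 7 N at most, matching the spring. The highest vertical reading was about 6 N, when the pins bottomed as I lowered the roll. Force was read between moves, so brief peaks were not seen.

**Last checks:**
- **Seating:** The pictures after release show the steel pin in the cup and the blue pin on the plate and centred in the channel. Along the axis, the pictures agree with the seated position to about 1 mm.
- **Bystanders:** They look undisturbed in the overview picture, and the wrist reads close to 0 N with the gripper open and clear.

**Small disagreements:**
- The steel pin looked about 0.6–0.8 mm off the cup's centre sideways.
- The steel end seemed to touch down slightly before the blue end while gripped, a pitch of roughly half a degree. I did not measure the tilt again after release.

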